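# Blow out the panel air filters

## Robot

A 6-joint arm with a two-finger parallel gripper is mounted at the origin on the work surface. World frame = base frame: x ahead of the robot, y to its left, z up, the work surface at z = 0. Lengths are in m, angles in rad, forces in N, time in s.
With the tool pointing down it reaches from about 0.25 to 0.8 m from the base axis. Payload 8.5 kg.
Tool frame: the origin (TCP) lies at the very end of the fingers, on their centre line; the grasp point (between the pads) lies 19 mm behind it; x points along the fingers, y is the direction in which the jaws open and shut, and the axes are right-handed (so a half turn about x gives the same grasp; the last joint's range is limited). The gripper opens to 85 mm and grips with 20 to 120 N. Pads are 22 mm wide; open, the fingers measure 114 mm over their backs; the gripper's body (76 mm by 85 mm) begins 54 mm behind the grasp point. The pads swing forward as they close: fully open they stand 13 mm farther back than shut.
Start: joints at [-1.302, 0.238, -0.013, 1.319, 0, 1.571], TCP at [0.139, -0.506, 0.231] pointing down, gripper open.
Joint ranges: [-2.66, 2.66], [-1.03, 1.9], [-1.14, 1.46], [-1.82, 2.27], [-1.45, 1.34], [-3.14, 3.14]. Speed limits (rad/s): [2.22, 2.22, 2.79, 3.14, 3.14, 3.14].

## Interface

Orientations are given as a rotation vector (axis times angle).
In Python, from station import read_state, capture, hand_in gives the robot as it stands. The module is installed in compiled form; this text tells all that it offers.
- The arm moves only by the shell command python3 -m jog 'ROWS' [OPENING] [FORCE]. ROWS is JSON, a list of rows, each an object with "dp": the shift along the world's x, y, z scaled (see below), a list of three; "twist": the turn about the world's z scaled (see below). In form: [{"dp": [tx, ty, tz], "twist": twist}, ...]. A call has 1 to 8 rows; each row is the pose to reach, as a shift and turn from the pose commanded when the call began; what a row does not reach only later rows make up. The controller multiplies each number of a shift by 0.5 m and each number of a turn by 90 degrees. A row lasts 1/8 s, in which the tool goes at most 62.5 mm and 10.7 degrees, less where a joint would pass 70% of its speed; a pose out of reach is approached as far as the arm can. A call with a number of a shift or a turn outside -1 to 1 is refused whole. A call with a gripper value outside its range is refused whole. OPENING is the opening, from 0 (shut) to 1 (fully open), set as the call begins (- or left out, the last holds). The fingers move at their own pace and stop on an object; FORCE is the grip in N (left out, the last holds). Time passes only in rows, so rows that repeat a pose let the fingers close. It gives the time, the measured TCP pose, the force and the opening at its end, in the units of the state.
- read_state(): the state, without advancing time (a new reading comes with each control period).
- capture(name): name is "scene" or "top" or "wrist"; returns a dict with "img" (480x640x3 uint8, blue, green, red), "K" (3x3 intrinsics, pixels), "D" ([k1, k2, p1, p2, k3] as OpenCV has them; the pictures are not rectified), "R" (3x3) and "t" (3): a world point X has camera coordinates R X + t. Camera axes: x right, y down, z forward; pixel columns grow to the right and rows downward; lengths in m; the calibration is good to about 2 mm. A picture is of the moment at which its call begins. There is no depth.
- hand_in(): hands the job in, once; it reports no verdict.
The state is a dict: "time_s": time; "q": joint angles; "qvel": joint speeds; "tau": joint torques, N m; "tcp_pos": TCP position; "eef_rot": TCP orientation; "force": force on the tool from outside, world axes, zero at the start; "wrist_torque": the same for the moment, N m; "finger_gap": finger opening in m.
Only numpy, scipy, OpenCV 4.12 (cv2) and the standard library are available. Lean on these libraries where they do the work, as an engineer would, in place of code of your own. Each camera call takes 0.05 s, during which the arm holds its last target.

## Task

Pull the blast gate behind the blow-out box fully up and load every air filter from the grey mat into the box: hook its tongue under the steel lip, then turn the far end down until it lies flat in its bay (any bay). With all of them in and the gate open, give two bursts with the clamped blow gun, each time squeezing the trigger right in for about two seconds and letting it go. Then unhook the filters and lay them back on the mat, flat, handle up and side by side, and push the gate fully shut, without disturbing the other things on the bench.

Things in the scene. Friction and masses are not known exactly. Their poses are not given: they have to be found in the camera images.
- filter0: panel air filter (up to three, alike): black frame 130 (its x) x 76 (y) x 22 mm, cream pleats on top, 0.2 kg; origin: centre of its underside. On its -x end a flat tongue, 16 mm long, 60 wide, 5 thick, flush with the underside. On top, over the middle, an upright fin as pull handle: 12 mm thick (x), 50 long (y), z = 22 to 52 mm. None if absent (or held)
- filter1: panel air filter (up to three, alike): black frame 130 (its x) x 76 (y) x 22 mm, cream pleats on top, 0.2 kg; origin: centre of its underside. On its -x end a flat tongue, 16 mm long, 60 wide, 5 thick, flush with the underside. On top, over the middle, an upright fin as pull handle: 12 mm thick (x), 50 long (y), z = 22 to 52 mm. None if absent (or held)
- filter2: panel air filter (up to three, alike): black frame 130 (its x) x 76 (y) x 22 mm, cream pleats on top, 0.2 kg; origin: centre of its underside. On its -x end a flat tongue, 16 mm long, 60 wide, 5 thick, flush with the underside. On top, over the middle, an upright fin as pull handle: 12 mm thick (x), 50 long (y), z = 22 to 52 mm. None if absent (or held)
- blowbox: grey steel box fixed on the bench, three bays along its y, air pipe along its far (+x) side (top 94 mm up), blow gun at its +y end. Origin under the middle bay, x away from the lip, z up. A filter cannot be dropped in flat (opening 141 mm, filter with tongue 146): it goes tongue first under the lip, tilted 15 to 20 degrees, then the far end is turned down; out in reverse. No latch
- bay0 (a point): floor centre of the right-hand (-y) bay, 45 mm above the bench, where the origin of a seated filter comes (+-8 mm in x); axes of the box. Bay 82 mm wide, dividers 12 mm high. A steel lip overhangs the -x end: free edge at x = -72 mm, underside 12 mm over the floor, 3 thick; the slot below it ends at x = -88 mm. Far (+x) wall at x = +69 mm, 12 mm high
- bay1 (a point): floor centre of the middle bay, 45 mm above the bench, where the origin of a seated filter comes (+-8 mm in x); axes of the box. Bay 82 mm wide, dividers 12 mm high. A steel lip overhangs the -x end: free edge at x = -72 mm, underside 12 mm over the floor, 3 thick; the slot below it ends at x = -88 mm. Far (+x) wall at x = +69 mm, 12 mm high
- bay2 (a point): floor centre of the left-hand (+y) bay, 45 mm above the bench, where the origin of a seated filter comes (+-8 mm in x); axes of the box. Bay 82 mm wide, dividers 12 mm high. A steel lip overhangs the -x end: free edge at x = -72 mm, underside 12 mm over the floor, 3 thick; the slot below it ends at x = -88 mm. Far (+x) wall at x = +69 mm, 12 mm high
- squeeze (a point): where to squeeze the blow gun, clamped flat 85 mm above the bench (box axes). Fixed black grip bar along x, 28 mm wide, 26 high, its outer face 21 mm to +y of this point. Steel trigger lever, 20 high, on the -y side: outer face 37 mm to -y when free (58 mm over both), 21 mm when fully in (43 over both). Reachable from above; squeeze along y
- trigger (a joint): blow-gun trigger angle: 0 free, 0.35 rad fully squeezed; sprung, about 10 N at the squeeze point holds it fully in; returns by itself
- gate_pull (a point): top centre of the blast gate's black pull, behind the air pipe on the far side of the box: an upright block 24 (x) x 10 mm (y), 38 high, pinched along y from above. Lift it straight up to open the duct, push it straight down to shut. Pipe's edge is 23 mm to -x of this point, its top 10 mm below it when shut
- gate (a joint): height of the blast-gate plate: 0 shut (pull's top 104 mm above the bench), 0.045 m fully open; stays where it is left, slides with about 4 N
- mat: thin grey felt mat fixed on the bench, 190 (x) x 320 (y) x 4 mm; origin at the centre of its underside, z up. The filters lie in a row along its y, about 98 mm apart
- adapter: black plastic stepped cup, 68 mm across, 36 high (bystander; origin at its underside, at the middle)
- plug: black rubber plug with a stem, 60 mm across, 36 high (bystander; origin at its underside, at the middle)
- socket: steel socket, 32 mm across, 50 high, upright (bystander; origin at its underside, at the middle)
- screwdriver: screwdriver lying flat (bystander; origin at its underside, at the middle)
- spanner: steel spanner lying flat (bystander; origin at its underside, at the middle)
- spraycan: plain light-coloured can, 56 mm across, 170 high (bystander; origin at its underside, at the middle)
Things that resemble listed ones, but are neither listed nor needed, are in the scene too. What is shaped like the filter1 but blue is not meant.

How it is judged:
On the way, in this order (a step that is already met when the one before it is completed fails the run):
1. the gate is up and every filter is hooked under the lip and flat in a bay, the trigger free (((x of filter0 in the frame of bay0 between -0.0095 and 0.008 m and y of filter0 in the frame of bay0 between -0.007 and 0.007 m and z of filter0 in the frame of bay0 between -0.003 and 0.004 m and angle between filter0's own z axis and vertical below 0.05 rad) or (x of filter0 in the frame of bay1 between -0.0095 and 0.008 m and y of filter0 in the frame of bay1 between -0.007 and 0.007 m and z of filter0 in the frame of bay1 between -0.003 and 0.004 m and angle between filter0's own z axis and vertical below 0.05 rad) or (x of filter0 in the frame of bay2 between -0.0095 and 0.008 m and y of filter0 in the frame of bay2 between -0.007 and 0.007 m and z of filter0 in the frame of bay2 between -0.003 and 0.004 m and angle between filter0's own z axis and vertical below 0.05 rad)) and ((x of filter1 in the frame of bay0 between -0.0095 and 0.008 m and y of filter1 in the frame of bay0 between -0.007 and 0.007 m and z of filter1 in the frame of bay0 between -0.003 and 0.004 m and angle between filter1's own z axis and vertical below 0.05 rad) or (x of filter1 in the frame of bay1 between -0.0095 and 0.008 m and y of filter1 in the frame of bay1 between -0.007 and 0.007 m and z of filter1 in the frame of bay1 between -0.003 and 0.004 m and angle between filter1's own z axis and vertical below 0.05 rad) or (x of filter1 in the frame of bay2 between -0.0095 and 0.008 m and y of filter1 in the frame of bay2 between -0.007 and 0.007 m and z of filter1 in the frame of bay2 between -0.003 and 0.004 m and angle between filter1's own z axis and vertical below 0.05 rad)) and ((x of filter2 in the frame of bay0 between -0.0095 and 0.008 m and y of filter2 in the frame of bay0 between -0.007 and 0.007 m and z of filter2 in the frame of bay0 between -0.003 and 0.004 m and angle between filter2's own z axis and vertical below 0.05 rad) or (x of filter2 in the frame of bay1 between -0.0095 and 0.008 m and y of filter2 in the frame of bay1 between -0.007 and 0.007 m and z of filter2 in the frame of bay1 between -0.003 and 0.004 m and angle between filter2's own z axis and vertical below 0.05 rad) or (x of filter2 in the frame of bay2 between -0.0095 and 0.008 m and y of filter2 in the frame of bay2 between -0.007 and 0.007 m and z of filter2 in the frame of bay2 between -0.003 and 0.004 m and angle between filter2's own z axis and vertical below 0.05 rad)) and value of joint gate above 0.036 m and value of joint trigger below 0.08 rad), for 0.3 s.
2. with the gate up and all filters in, the trigger is squeezed right in for a second (((x of filter0 in the frame of bay0 between -0.0095 and 0.008 m and y of filter0 in the frame of bay0 between -0.007 and 0.007 m and z of filter0 in the frame of bay0 between -0.003 and 0.004 m and angle between filter0's own z axis and vertical below 0.05 rad) or (x of filter0 in the frame of bay1 between -0.0095 and 0.008 m and y of filter0 in the frame of bay1 between -0.007 and 0.007 m and z of filter0 in the frame of bay1 between -0.003 and 0.004 m and angle between filter0's own z axis and vertical below 0.05 rad) or (x of filter0 in the frame of bay2 between -0.0095 and 0.008 m and y of filter0 in the frame of bay2 between -0.007 and 0.007 m and z of filter0 in the frame of bay2 between -0.003 and 0.004 m and angle between filter0's own z axis and vertical below 0.05 rad)) and ((x of filter1 in the frame of bay0 between -0.0095 and 0.008 m and y of filter1 in the frame of bay0 between -0.007 and 0.007 m and z of filter1 in the frame of bay0 between -0.003 and 0.004 m and angle between filter1's own z axis and vertical below 0.05 rad) or (x of filter1 in the frame of bay1 between -0.0095 and 0.008 m and y of filter1 in the frame of bay1 between -0.007 and 0.007 m and z of filter1 in the frame of bay1 between -0.003 and 0.004 m and angle between filter1's own z axis and vertical below 0.05 rad) or (x of filter1 in the frame of bay2 between -0.0095 and 0.008 m and y of filter1 in the frame of bay2 between -0.007 and 0.007 m and z of filter1 in the frame of bay2 between -0.003 and 0.004 m and angle between filter1's own z axis and vertical below 0.05 rad)) and ((x of filter2 in the frame of bay0 between -0.0095 and 0.008 m and y of filter2 in the frame of bay0 between -0.007 and 0.007 m and z of filter2 in the frame of bay0 between -0.003 and 0.004 m and angle between filter2's own z axis and vertical below 0.05 rad) or (x of filter2 in the frame of bay1 between -0.0095 and 0.008 m and y of filter2 in the frame of bay1 between -0.007 and 0.007 m and z of filter2 in the frame of bay1 between -0.003 and 0.004 m and angle between filter2's own z axis and vertical below 0.05 rad) or (x of filter2 in the frame of bay2 between -0.0095 and 0.008 m and y of filter2 in the frame of bay2 between -0.007 and 0.007 m and z of filter2 in the frame of bay2 between -0.003 and 0.004 m and angle between filter2's own z axis and vertical below 0.05 rad)) and value of joint gate above 0.036 m and value of joint trigger above 0.28 rad), for 1 s.
3. the trigger is let go (value of joint trigger below 0.08 rad), for 0.2 s.
4. second burst: squeezed right in for a second, gate up and all filters in (all of step 2), for 1 s.
5. the trigger is let go again (value of joint trigger below 0.08 rad), for 0.2 s.
At the end, for the whole second after the job is handed in: every filter lies flat (within 0.1 rad), handle up, at rest on the mat, its centre at least 20 mm inside the mat's edges; the trigger is free (below 0.08 rad) and the gate shut (within 5 mm) (x of filter0 in the frame of mat between -0.075 and 0.075 m and y of filter0 in the frame of mat between -0.14 and 0.14 m and z of filter0 in the frame of mat between -0.002 and 0.01 m and angle between each of filter0, filter1, filter2's own z axis and vertical below 0.1 rad and linear speed of each of filter0, filter1, filter2 below 0.02 m/s and x of filter1 in the frame of mat between -0.075 and 0.075 m and y of filter1 in the frame of mat between -0.14 and 0.14 m and z of filter1 in the frame of mat between -0.002 and 0.01 m and x of filter2 in the frame of mat between -0.075 and 0.075 m and y of filter2 in the frame of mat between -0.14 and 0.14 m and z of filter2 in the frame of mat between -0.002 and 0.01 m and value of joint trigger below 0.08 rad and value of joint gate below 0.005 m); the robot touches nothing.
It fails at once if something else on the bench is shoved more than 50 mm (distance of any of adapter, plug, socket, screwdriver, spanner, spraycan from where it was at the start of the episode above 0.05 m).
It fails at once if the socket, can, adapter or plug is knocked over (angle between any of adapter, plug, socket, spraycan's own z axis and vertical above 0.6 rad).
Of filter0, filter1, filter2 only 2 to 3 are there at a start; the rules pass over those that are not, and their reading is None.
At some moment in a run one of filter0, filter1, filter2 may be knocked a few centimetres aside while the robot is not near it.
Once in a run the grip may slacken for a moment while it holds something.
It also fails if it takes over 210 s, if anything falls off the work surface, if the arm or the gripper's body presses on something with over 40 N, if the wrist force passes 120 N, or if a joint passes its speed limit or range.

## Working session

There is one attempt and no reset: what is moved stays moved. The work goes in short steps, Python scripts to look and compute and a shell command to move; the robot and the scene stay as the last step left them, time stands still between calls to the robot, and variables do not carry over. Pictures are saved under pics/ and viewed, and the job is handed in when it is done.

```bash
mkdir -p pics && ls && cat > snap.py <<'E'
import sys,cv2
from station import capture
import pickle
for n in sys.argv[2:]:
    c=capture(n); cv2.imwrite(f"pics/{sys.argv[1]}_{n}.png",c["img"]); pickle.dump(c,open(f"pics/{sys.argv[1]}_{n}.pkl","wb"))
E
python3 snap.py a scene top wrist; python3 - <<'E'
import pickle,numpy as np
from station import read_state
s=read_state(); print({k:np.round(v,3) for k,v in s.items()})
for n in("scene","top","wrist"):
    c=pickle.load(open(f"pics/a_{n}.pkl","rb")); print(n,np.round(c["K"],1).tolist(),np.round(c["D"],3),np.round(-c["R"].T@c["t"],3),np.round(c["R"],2).tolist())
E
```

```text
pics
{'time_s': np.float64(0.15), 'q': array([-1.302,  0.239, -0.014,  1.319, -0.   ,  1.571]), 'qvel': array([ 0.001, -0.002,  0.003,  0.001, -0.001,  0.001]), 'tau': array([ 1.0000e-03, -5.3908e+01,  3.4660e+01,  1.5000e-02,  0.0000e+00,
        0.0000e+00]), 'tcp_pos': array([ 0.139, -0.506,  0.231]), 'eef_rot': array([ 2.078,  0.282, -2.078]), 'force': array([ 0.358, -0.06 ,  0.1  ]), 'wrist_torque': array([0.046, 0.015, 0.036]), 'finger_gap': np.float64(0.085)}
scene [[480.5, 0.0, 322.0], [0.0, 480.5, 230.5], [0.0, 0.0, 1.0]] [-0.105  0.     0.     0.     0.   ] [1.138 0.219 0.965] [[-0.42, 0.91, -0.01], [0.69, 0.32, -0.65], [-0.59, -0.28, -0.76]]
top [[605.1, 0.0, 318.6], [0.0, 605.1, 240.3], [0.0, 0.0, 1.0]] [-0.146  0.     0.     0.     0.   ] [ 0.149 -0.104  1.867] [[0.02, -1.0, 0.01], [-0.98, -0.02, -0.18], [0.18, -0.01, -0.98]]
wrist [[340.1, 0.0, 327.2], [0.0, 340.1, 243.2], [0.0, 0.0, 1.0]] [-0.023  0.     0.     0.     0.   ] [ 0.214 -0.485  0.373] [[0.27, -0.96, -0.0], [-0.92, -0.25, 0.3], [-0.29, -0.08, -0.95]]
```

View pics/a_top.png

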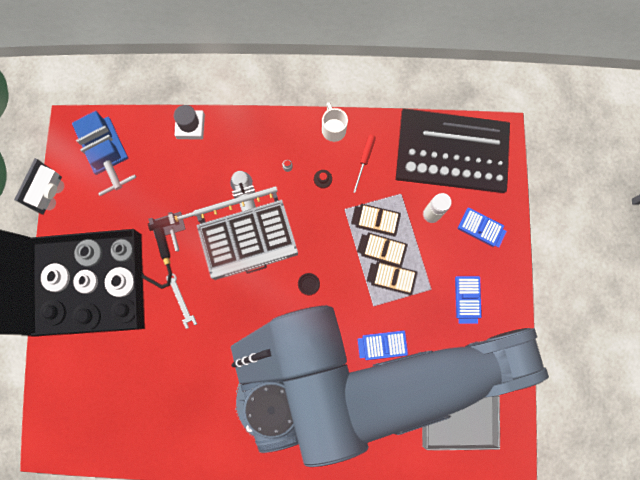

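View pics/a_scene.png

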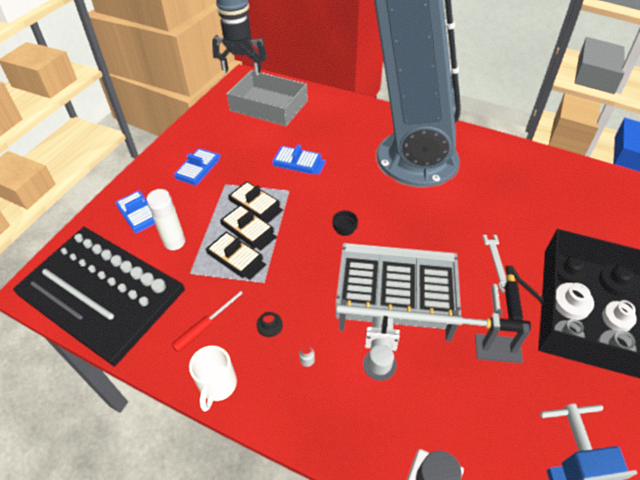

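View pics/a_wrist.png

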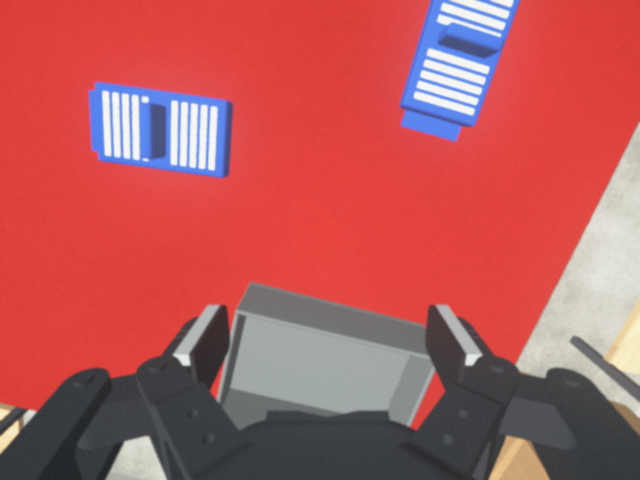

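```bash
python3 - <<'E'
import cv2
t=cv2.imread('pics/a_top.png');s=cv2.imread('pics/a_scene.png')
cv2.imwrite('pics/c1.png',cv2.resize(t[185:315,335:445],None,fx=5,fy=4.6*5/4.6)[:600])
cv2.imwrite('pics/c2.png',cv2.resize(t[150:340,140:310],None,fx=3.1,fy=3.1,interpolation=2))
cv2.imwrite('pics/c3.png',cv2.resize(s[225:385,320:540],None,fx=3.6,fy=3.6,interpolation=2))
cv2.imwrite('pics/c4.png',cv2.resize(s[170:290,180:300],None,fx=5,fy=5,interpolation=2))
E
```

```text
(no output)
```

View pics/c1.png

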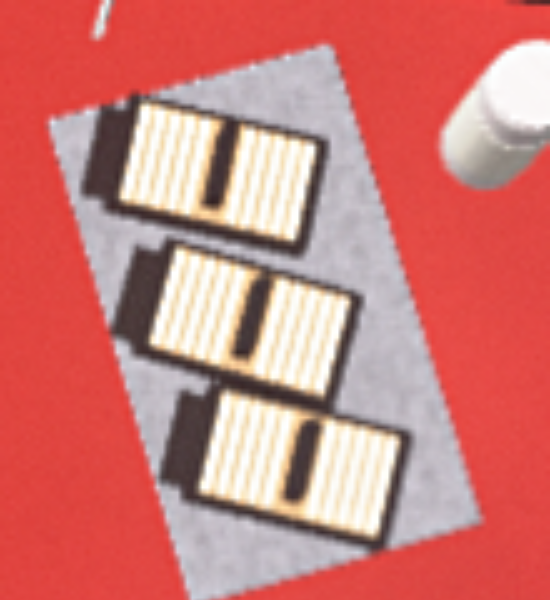

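View pics/c2.png

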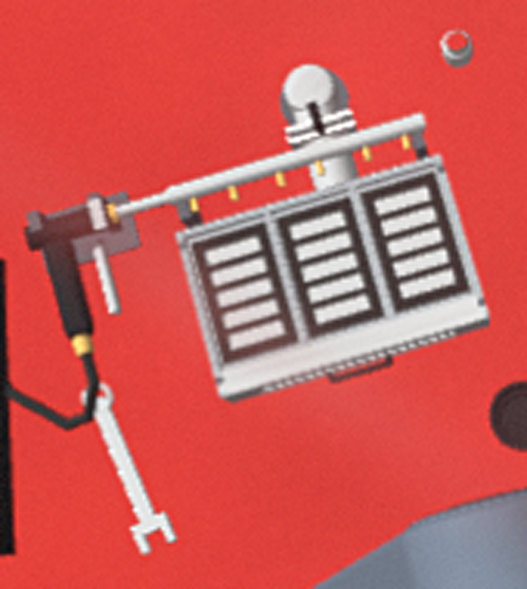

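View pics/c3.png

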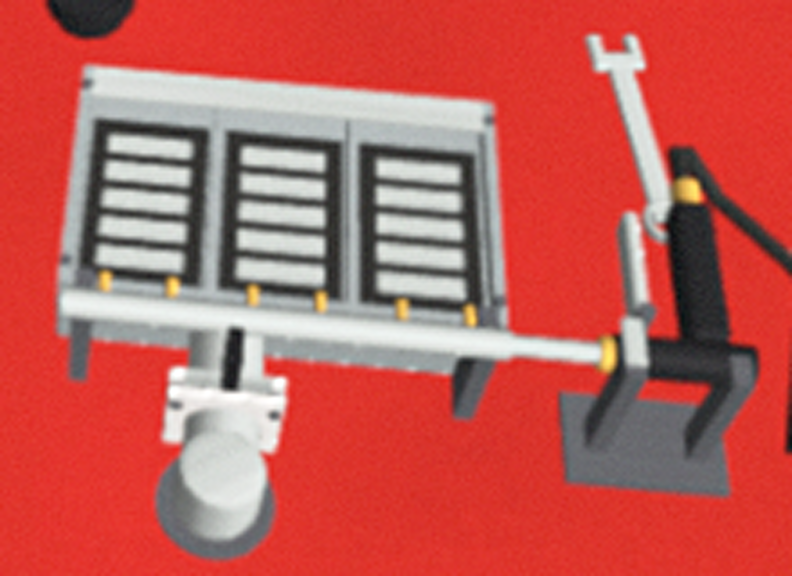

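View pics/c4.png

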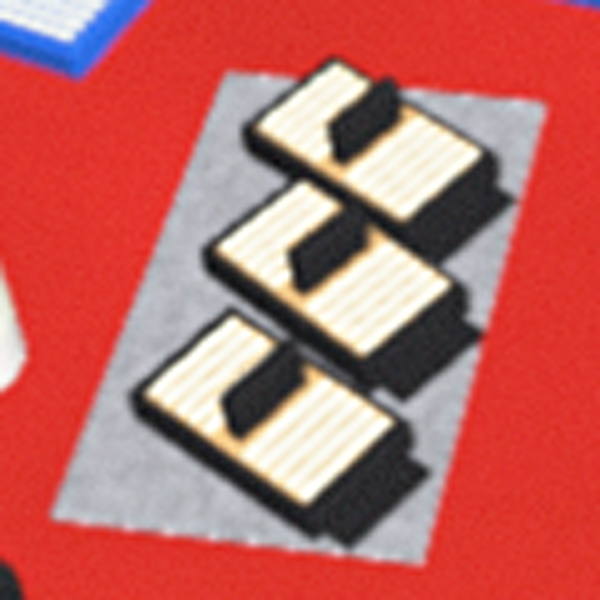

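```bash
cat > geo.py <<'E'
import cv2,numpy as np,pickle
def load(n): return pickle.load(open(f"pics/{n}.pkl","rb"))
def ray(c,uv):
    p=cv2.undistortPoints(np.float64(uv).reshape(-1,1,2),c["K"],c["D"]).reshape(-1,2)
    d=np.c_[p,np.ones(len(p))]@c["R"]
    return -c["R"].T@c["t"],d
def onz(c,uv,z):
    o,d=ray(c,uv); return o+d*((z-o[2])/d[:,2])[:,None]
def tri(c1,p1,c2,p2):
    o1,d1=ray(c1,[p1]);o2,d2=ray(c2,[p2]);d1=d1[0]/np.linalg.norm(d1);d2=d2[0]/np.linalg.norm(d2)
    A=np.c_[d1,-d2];s=np.linalg.lstsq(A,o2-o1,rcond=None)[0]
    a=o1+s[0]*d1;b=o2+s[1]*d2;return (a+b)/2,np.linalg.norm(a-b)
def proj(c,X):
    return cv2.projectPoints(np.float64(X).reshape(-1,1,3),cv2.Rodrigues(c["R"])[0],c["t"],c["K"],c["D"])[0].reshape(-1,2)
def rectinfo(P):
    r=cv2.minAreaRect(np.float32(P[:,:2]*1000)); b=cv2.boxPoints(r)
    e=[b[1]-b[0],b[2]-b[1]]; e=max(e,key=np.linalg.norm); 
    return np.array(r[0]),sorted(r[1]),np.degrees(np.arctan2(e[1],e[0]))
E
cat > m1.py <<'E'
from geo import *
for v in("top","scene"):
    c=load("a_"+v);im=c["img"].astype(int);b,g,r=im[...,0],im[...,1],im[...,2]
    # cream: r,g high, b lower
    red=(r>150)&(g<110)
    cream=((r>190)&(g>150)&(r-b>15)&(g>110)).astype(np.uint8)
    cream=cv2.morphologyEx(cream,cv2.MORPH_CLOSE,np.ones((9,9)))
    n,l,st,ce=cv2.connectedComponentsWithStats(cream)
    for i in range(1,n):
        if st[i,4]>150:
            ys,xs=np.nonzero(l==i);P=onz(c,np.c_[xs,ys],0.026)
            print(v,"cream",ce[i].round(),*[np.round(q,1) for q in rectinfo(P)])
    # mat corners: grey
    grey=((abs(r-b)<25)&(r>110)&(r<205)).astype(np.uint8)
    n,l,st,ce=cv2.connectedComponentsWithStats(grey)
    for i in range(1,n):
        if st[i,4]>800 and (v=="top" and 330<ce[i,0]<440 or v=="scene" and 180<ce[i,0]<300):
            ys,xs=np.nonzero(l==i);P=onz(c,np.c_[xs,ys],0.004)
            print(v,"mat?",ce[i].round(),st[i],*[np.round(q,1) for q in rectinfo(P)])
    # grates
    dark=((r<90)&(g<80)&(b<80)).astype(np.uint8)
    n,l,st,ce=cv2.connectedComponentsWithStats(dark)
    for i in range(1,n):
        if st[i,4]>80 and (v=="top" and 195<ce[i,0]<300 and 190<ce[i,1]<280 or v=="scene" and 335<ce[i,0]<470 and 240<ce[i,1]<320):
            ys,xs=np.nonzero(l==i);P=onz(c,np.c_[xs,ys],0.045)
            print(v,"grate",ce[i].round(),*[np.round(q,1) for q in rectinfo(P)])
E
python3 m1.py
```

```text
top cream [441. 198.] [ 438. -112.] [1367.  2233.6] 90.0
top cream [234. 205.] [599.  155.6] [59.9 67. ] 46.0
top cream [386. 250.] [ 467.3 -323.8] [130.5 313.2] 16.3
top cream [ 14. 420.] [-43.3 711.6] [306.7 445.4] 3.5
top mat? [331.  29.] [    0     0   640    80 37694] [1218.5 -117. ] [ 350.6 2349.3] -88.6
top mat? [397. 238.] [ 345  194   86  100 1907] [ 472.7 -332.4] [187.9 316.6] 16.8
top grate [274. 228.] [525.3  23. ] [ 74.2 123.2] 18.1
top grate [246. 235.] [498.2 106.5] [ 73.4 122.5] 18.1
top grate [221. 232.] [505.6 178.4] [ 58.  114.5] 55.5
scene cream [28. 18.] [ -260.6 -1943.2] [356.4 459.2] 52.3
scene cream [ 85. 126.] [  105.6 -1266. ] [1014.5 1548.3] -0.4
scene cream [612.  10.] [-1443.3   535.2] [248.3 271.6] 88.9
scene cream [564. 109.] [-561.3  353.6] [594.  715.6] -0.9
scene cream [382.  89.] [-302.7 -231.5] [ 36.3 214.5] 24.3
scene cream [244. 225.] [ 471.5 -323.4] [135.2 296.5] 17.9
scene cream [ 84. 422.] [1098.1 -384.6] [274.9 653.1] -90.0
scene cream [226. 361.] [ 837.9 -155.2] [ 40.5 128.9] 55.6
scene cream [200. 390.] [ 887.3 -184.3] [ 39.7 130.2] 57.8
scene cream [273. 472.] [966.6  46.3] [39.6 98.7] -64.4
scene mat? [268.  97.] [ 227   63   80   62 2418] [-118.3 -582.7] [292.4 302.6] 0.1
scene mat? [225. 244.] [ 191  183   84   99 1981] [ 470.4 -331.9] [186.8 331.3] 17.0
scene mat? [209. 456.] [ 143  415  164   65 5165] [1017.9  -60.4] [119.9 313.8] 89.9
scene grate [361. 279.] [524.9  24.1] [ 74.  120.1] 18.1
scene grate [397. 282.] [498.4 107.9] [ 74.3 120.6] 18.1
scene grate [434. 285.] [470.9 191.2] [ 74.1 120. ] 18.1
```

```bash
cat > filt.py <<'E'
import sys
from geo import *
# cream halves: pair blobs. usage: filt.py name z
def halves(c,z,box=None,k=3):
    im=c["img"].astype(int);b,g,r=im[...,0],im[...,1],im[...,2]
    cream=((r>185)&(g>140)&(r-b>12)).astype(np.uint8)
    if box is not None:
        m=np.zeros_like(cream);m[box[1]:box[3],box[0]:box[2]]=1;cream*=m
    cream=cv2.morphologyEx(cream,cv2.MORPH_CLOSE,np.ones((k,k)))
    n,l,st,ce=cv2.connectedComponentsWithStats(cream)
    out=[]
    for i in range(1,n):
        if st[i,4]>60:
            ys,xs=np.nonzero(l==i);P=onz(c,np.c_[xs,ys],z)
            out.append((ce[i].round(),st[i,4])+rectinfo(P))
    return out
if __name__=="__main__":
    nm=sys.argv[1];z=float(sys.argv[2]);bx=[int(v) for v in sys.argv[3].split(",")] if len(sys.argv)>3 else None
    for o in halves(load(nm),z,bx): print(*[np.round(q,1) for q in o])
E
python3 filt.py a_top .026 340,190,435,300; python3 filt.py a_scene .026 190,170,290,300
python3 - <<'E'
import numpy as np
from station import read_state
from scipy.spatial.transform import Rotation as R
print(R.from_rotvec(read_state()["eef_rot"]).as_matrix().round(2))
E
```

```text
[428. 211.] 96 [ 595.2 -464.7] [33.3 66.4] -36.6
[378. 219.] 630 [ 562.3 -301.5] [ 64.6 112.2] 77.3
[385. 249.] 661 [ 467.8 -321.3] [ 64.7 112.2] 74.1
[394. 278.] 681 [ 379.4 -351.7] [ 64.7 112.4] 76.3
[254. 199.] 530 [ 381.2 -349.6] [ 64.3 114.1] 76.4
[247. 224.] 608 [ 469.8 -319.7] [ 63.9 113.2] 74.6
[234. 252.] 712 [ 564.5 -300.2] [ 64.2 113.3] 77.4
[[-0.    0.27 -0.96]
 [ 0.   -0.96 -0.27]
 [-1.   -0.    0.  ]]
```

```bash
python3 - <<'E'
import cv2
t=cv2.imread('pics/a_top.png');s=cv2.imread('pics/a_scene.png')
a=cv2.resize(t[165:205,220:270],None,fx=8,fy=8,interpolation=0)
b=cv2.resize(s[305:350,360:410],None,fx=8,fy=8,interpolation=0)
import numpy as np
h=max(a.shape[0],b.shape[0]);a=np.pad(a,((0,h-a.shape[0]),(0,0),(0,0)))
cv2.imwrite('pics/c5.png',np.hstack([a,b[:, :392]]))
E
```

```text
(no output)
```

View pics/c5.png

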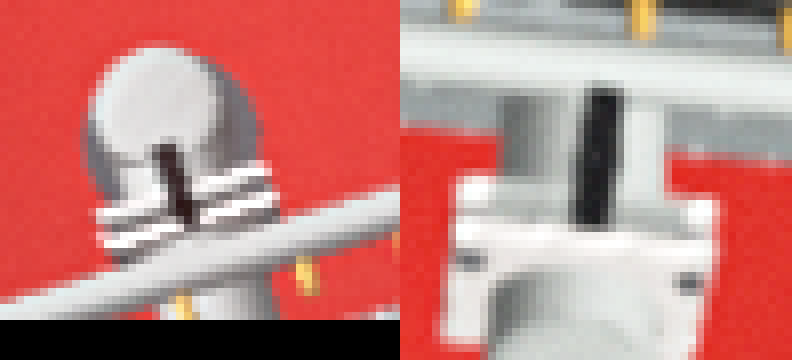

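```bash
python3 - <<'E'
from geo import *
t=load("a_top");s=load("a_scene")
X=onz(t,[[241.6,187]],.104)[0];a=np.radians(18.1);ux=np.array([np.cos(a),np.sin(a)]);uy=np.array([-ux[1],ux[0]])
b1=np.array([.4983,.1072]);print(X,[(X[:2]-b1)@ux,(X[:2]-b1)@uy],proj(s,X),"crop",(proj(s,X)-[360,305])*8+[400,0])
for dx in(-.012,.012):
  for z in(.104,.066):
    Y=np.r_[X[:2]+ux*dx,z];print(dx,z,(proj(s,Y)-[360,305])*8+[400,0],(proj(t,Y)-[220,165])*8)
# gun in box coords: visible blobs
def bx(P): return np.round([(P[:2]-b1)@ux,(P[:2]-b1)@uy],4)
E
```

```text
[0.63584986 0.11923037 0.104     ] [np.float64(0.1344808613638603), np.float64(-0.0312984427188107)] [[384.13437864 319.95808478]] crop [[593.07502911 119.66467822]]
-0.012 0.104 [[595.01513801  79.18115827]] [[181.337777  205.3493821]]
-0.012 0.066 [[581.30161153 152.80896037]] [[192.42263981 231.31114639]]
0.012 0.104 [[591.09308768 160.74346651]] [[164.29266705 146.7351735 ]]
0.012 0.066 [[577.25138959 232.97146743]] [[175.67335532 173.78318398]]
```

```bash
python3 - <<'E'
from geo import *
t=load("a_top");s=load("a_scene")
a=np.radians(18.1);ux=np.array([np.cos(a),np.sin(a)]);uy=np.array([-ux[1],ux[0]]);b1=np.array([.4983,.1072])
bx=lambda P:np.round([(P[:2]-b1)@ux,(P[:2]-b1)@uy],4)
T=lambda u,v:(u/3.1+140,v/3.1+150)
S=lambda u,v:(u/3.6+320,v/3.6+225)
for n,p,q in[("cyl",T(309,83),S(226,462)),("lever free end",T(115,312),S(628,215)),("lever mid",T(107,280),S(637,265)),("barend",T(83,335),S(690,205)),("bar start",T(57,250),S(708,325))]:
    X,e=tri(t,p,s,q);print(n,X.round(4),round(e,4),bx(X))
E
python3 - <<'E'
import cv2,numpy as np
t=cv2.imread('pics/a_top.png');s=cv2.imread('pics/a_scene.png')
a=cv2.resize(t[205:265,145:190],None,fx=8,fy=8,interpolation=0)
b=cv2.resize(s[260:335,480:535],None,fx=7,fy=7,interpolation=0)
h=max(a.shape[0],b.shape[0]);a=np.pad(a,((0,h-a.shape[0]),(0,0),(0,0)));b=np.pad(b,((0,h-b.shape[0]),(0,0),(0,0)))
cv2.imwrite('pics/c6.png',np.hstack([a,b]))
E
```

```text
cyl [0.6822 0.1359 0.053 ] 0.0056 [ 0.1837 -0.0299]
lever free end [0.4402 0.3094 0.0857] 0.0027 [0.0076 0.2102]
lever mid [0.4721 0.3214 0.0822] 0.0055 [0.0416 0.2117]
barend [0.4169 0.3417 0.0855] 0.007 [-0.0045  0.2482]
bar start [0.5    0.3703 0.0876] 0.003 [0.0834 0.2495]
```

View pics/c6.png

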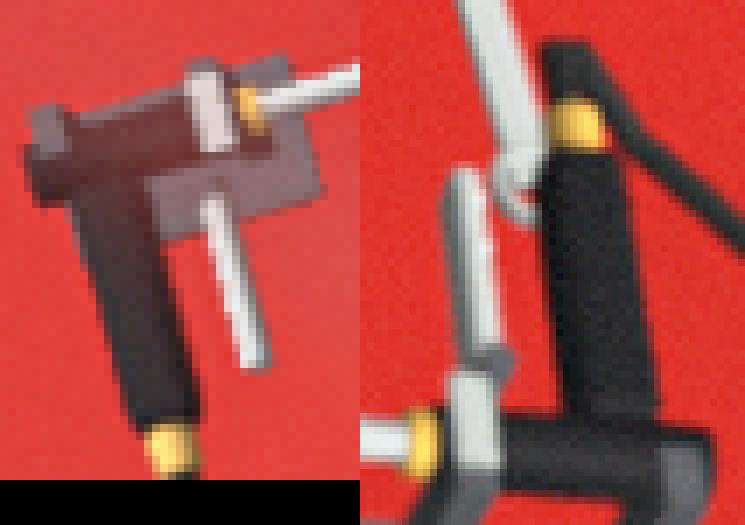

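```bash
cat > st.py <<'E'
import sys,numpy as np
from station import read_state
from scipy.spatial.transform import Rotation as R
# usage: st.py x y z(m) yaw(deg of tool y)
s=read_state();M=R.from_rotvec(s["eef_rot"]).as_matrix()
yaw=np.degrees(np.arctan2(M[1,1],M[0,1]))
print("t%.2f tcp %s yaw %.2f tiltx %s gap %.4f F %s Tq %s q6 %.2f"%(s["time_s"],np.round(s["tcp_pos"],4),yaw,np.round(M[:2,0],3),s["finger_gap"],np.round(s["force"],1),np.round(s["wrist_torque"],2),s["q"][5]))
if len(sys.argv)>3:
    d=(np.array([float(v) for v in sys.argv[1:4]])-s["tcp_pos"])/.5
    print("dp",np.round(d,4),end=" ")
    if len(sys.argv)>4:
        w=(float(sys.argv[4])-yaw+180)%360-180
        print("twist",round(w/90,4))
E
python3 -m jog '[{"dp":[0.06,0.08,0],"twist":0.1},{"dp":[0.14,0.18,0],"twist":0.2},{"dp":[0.2,0.26,0],"twist":0.3},{"dp":[0.27,0.34,0],"twist":0.4},{"dp":[0.33,0.42,0],"twist":0.5},{"dp":[0.39,0.5,0],"twist":0.6},{"dp":[0.46,0.58,0],"twist":0.7},{"dp":[0.5,0.63,0],"twist":0.8}]' 0.5 60
python3 st.py .635 .1205 .16 108.1
```

```text
time_s: 1.15
tcp_pos: [0.3905, -0.1893, 0.2312]
eef_rot: [1.238, 1.191, -1.237]
force: [0.1, -0.0, -0.8]
finger_gap: 0.0423
t1.15 tcp [ 0.3905 -0.1893  0.2312] yaw -2.21 tiltx [0. 0.] gap 0.0423 F [ 0.1 -0.  -0.8] Tq [-0.01  0.01 -0.06] q6 1.16
dp [ 0.489   0.6196 -0.1424] twist 1.2257
```

```bash
python3 -m jog '[{"dp":[0.07,0.08,0],"twist":0.11},{"dp":[0.14,0.17,0],"twist":0.22},{"dp":[0.2,0.25,0],"twist":0.33},{"dp":[0.26,0.33,0],"twist":0.44},{"dp":[0.32,0.41,0],"twist":0.55},{"dp":[0.38,0.49,0],"twist":0.66},{"dp":[0.44,0.57,0],"twist":0.77},{"dp":[0.489,0.62,0],"twist":0.88}]' 0.5 60 >/dev/null
python3 -m jog '[{"dp":[0,0,0],"twist":0.11},{"dp":[0,0,-0.02],"twist":0.22},{"dp":[0,0,-0.04],"twist":0.34},{"dp":[0,0,-0.04],"twist":0.345}]' >/dev/null
python3 st.py .635 .1205 .16 108.1; python3 snap.py b wrist scene
```

```text
t2.65 tcp [0.6334 0.1189 0.2102] yaw 107.61 tiltx [-0.002 -0.   ] gap 0.0431 F [ 0.3  0.4 -0.7] Tq [-0.01 -0.    0.04] q6 -0.12
dp [ 0.0033  0.0033 -0.1004] twist 0.0055
```

View pics/b_wrist.png

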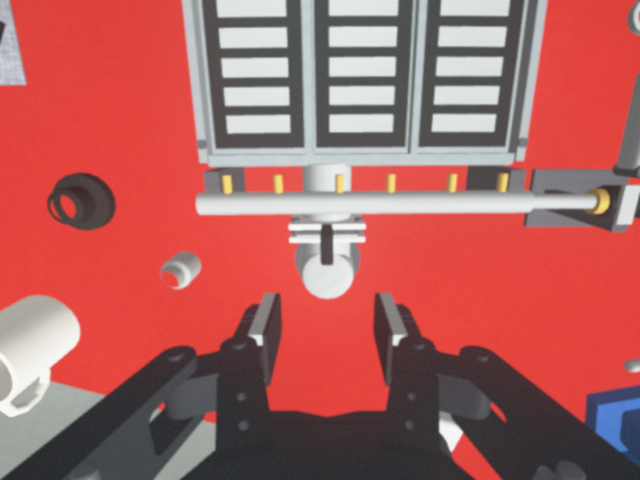

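View pics/b_scene.png

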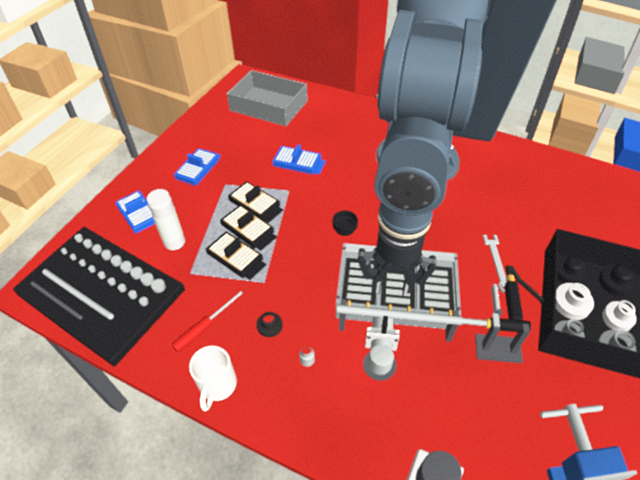

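```bash
python3 - <<'E'
from geo import *
c=load("b_wrist");print(-c["R"].T@c["t"])
a=np.radians(18.1);ux=np.array([np.cos(a),np.sin(a)]);uy=np.array([-ux[1],ux[0]]);b1=np.array([.4983,.1072])
P=onz(c,[[326.5,230],[326.5,238],[326.5,263]],.104);print(P.round(4),[((p[:2]-b1)@ux,(p[:2]-b1)@uy) for p in P])
print(proj(c,np.r_[b1+ux*.1225-uy*.030,.104]),proj(c,np.r_[b1+ux*.1465-uy*.030,.104]))
E
python3 -c "
import cv2;i=cv2.imread('pics/b_wrist.png');cv2.imwrite('pics/c7.png',cv2.resize(i[190:310,270:390],None,fx=5,fy=5,interpolation=0))"
```

```text
[0.56003307 0.09559832 0.35275366]
[[0.6244 0.1158 0.104 ]
 [0.6304 0.1177 0.104 ]
 [0.6498 0.1238 0.104 ]] [(np.float64(0.12251870031661226), np.float64(-0.031034323336990983)), (np.float64(0.12883610234947912), np.float64(-0.03109390574266963)), (np.float64(0.14918945182488824), np.float64(-0.03128596068708603))]
[[327.86573883 229.964089  ]] [[328.11960966 259.74880536]]
```

View pics/c7.png

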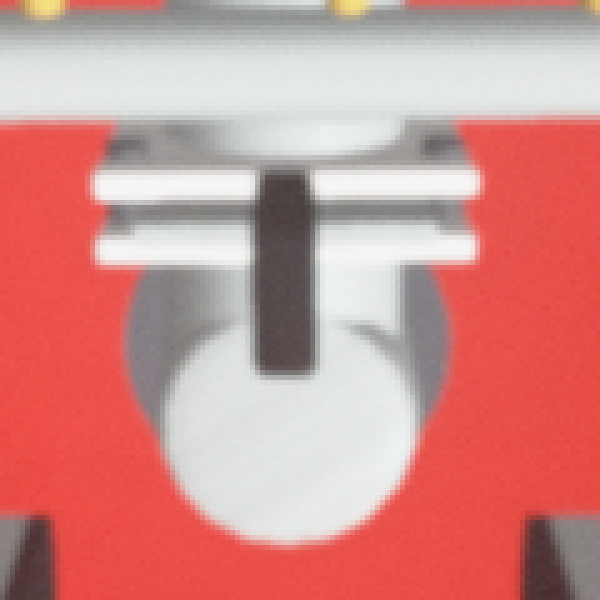

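```bash
python3 -m jog '[{"dp":[0.01,0.003,-0.05],"twist":0.005},{"dp":[0.01,0.003,-0.12],"twist":0.005},{"dp":[0.01,0.003,-0.19],"twist":0.005},{"dp":[0.01,0.003,-0.25],"twist":0.005},{"dp":[0.01,0.003,-0.26],"twist":0.005},{"dp":[0.01,0.003,-0.26],"twist":0.005}]' >/dev/null; python3 st.py
python3 -m jog '[{"dp":[0,0,0],"twist":0},{"dp":[0,0,0],"twist":0},{"dp":[0,0,0],"twist":0},{"dp":[0,0,0],"twist":0},{"dp":[0,0,0],"twist":0}]' 0 60 >/dev/null; python3 st.py;  python3 snap.py c wrist scene
```

```text
t3.50 tcp [0.6394 0.1204 0.0822] yaw 108.02 tiltx [0.001 0.   ] gap 0.0428 F [-0.5  0.   0.4] Tq [-0.07 -0.01  0.01] q6 -0.13
t4.12 tcp [0.6397 0.1203 0.0818] yaw 108.09 tiltx [ 0.002 -0.   ] gap 0.0094 F [ 4.  -1.8  3. ] Tq [-0.28 -0.7  -0.06] q6 -0.13
```

View pics/c_wrist.png

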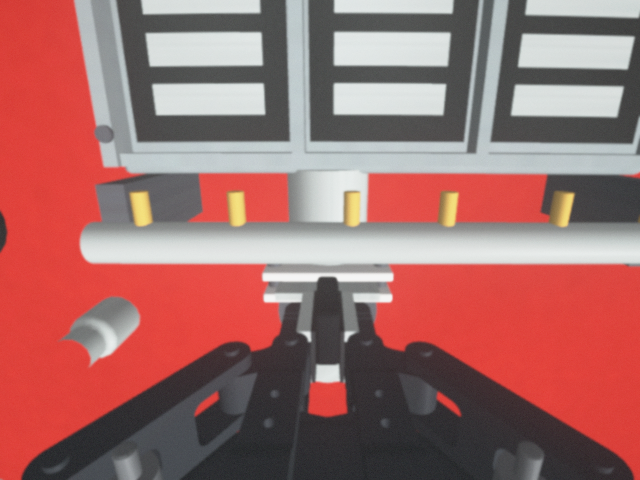

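```bash
python3 -m jog '[{"dp":[0,0,0.02],"twist":0},{"dp":[0,0,0.05],"twist":0},{"dp":[0,0,0.08],"twist":0},{"dp":[0,0,0.09],"twist":0},{"dp":[0,0,0.09],"twist":0},{"dp":[0,0,0.09],"twist":0}]' >/dev/null; python3 st.py
python3 -m jog '[{"dp":[0,0,0],"twist":0},{"dp":[0,0,0],"twist":0},{"dp":[0,0,0],"twist":0},{"dp":[0,0,0.08],"twist":0},{"dp":[0,0,0.18],"twist":0},{"dp":[0,0,0.2],"twist":0}]' 0.5 60 >/dev/null; python3 st.py;  python3 snap.py d wrist scene
```

```text
t4.97 tcp [0.639  0.1202 0.1215] yaw 108.09 tiltx [-0.004 -0.001] gap 0.0086 F [ 15.5   0.2 -32.3] Tq [ 0.14 -3.28  0.02] q6 -0.13
t5.72 tcp [0.6401 0.1207 0.2306] yaw 108.11 tiltx [0.006 0.001] gap 0.0428 F [ 1.7  0.4 -0.1] Tq [ 0.04  0.01 -0.06] q6 -0.13
```

View pics/d_wrist.png

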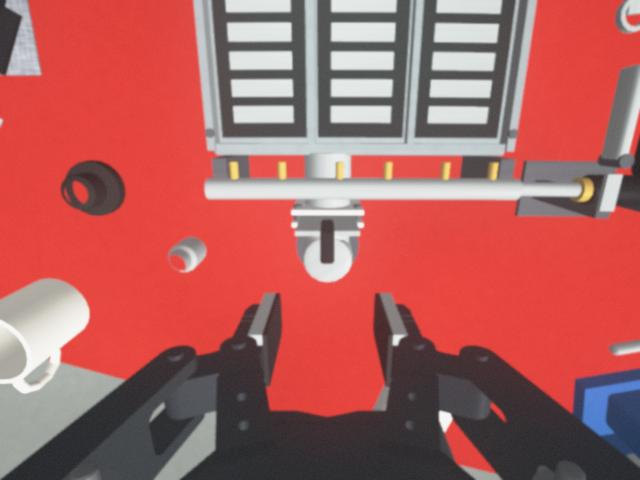

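```bash
python3 - <<'E'
from geo import *
c=load("d_wrist");s=load("d_scene")
a=np.radians(18.1);ux=np.array([np.cos(a),np.sin(a)]);uy=np.array([-ux[1],ux[0]]);b1=np.array([.4983,.1072])
for z in(.130,.144,.149):
  for n,cc in(("w",c),("s",s)):
    print(z,n,[proj(cc,np.r_[b1+ux*(.139+d)-uy*.0312,z]).round(1).tolist()[0] for d in(-.012,.012)])
A=cv2.resize(c["img"][200:290,280:370],None,fx=5,fy=5,interpolation=0)
B=cv2.resize(s["img"][300:345,360:405],None,fx=10,fy=10,interpolation=0)
cv2.imwrite("pics/c8.png",np.hstack([A,B[:450,:340]]))
E
```

```text
0.13 w [[326.9, 227.6], [326.9, 258.1]]
0.13 s [[385.6, 310.2], [385.1, 320.6]]
0.144 w [[326.9, 232.9], [326.9, 264.9]]
0.144 s [[386.3, 306.5], [385.8, 317.0]]
0.149 w [[326.9, 234.9], [326.9, 267.5]]
0.149 s [[386.5, 305.2], [386.0, 315.7]]
```

View pics/c8.png

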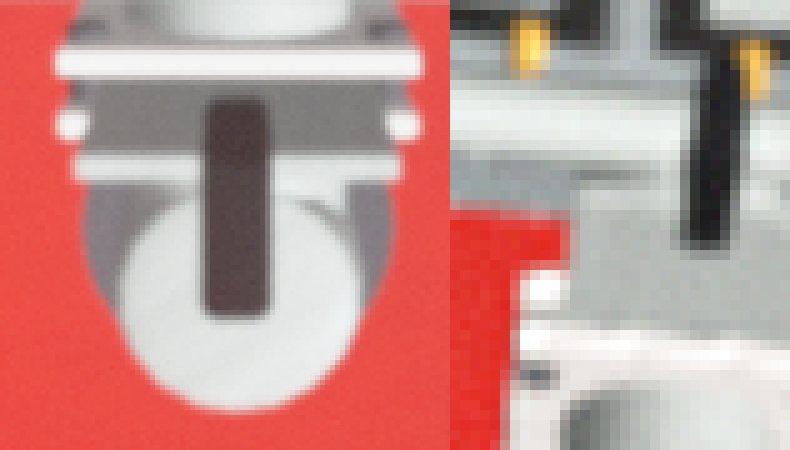

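```bash
python3 - <<'E'
from geo import *
b=load("b_wrist");c=load("d_wrist");s=load("d_scene")
a=np.radians(18.1);ux=np.array([np.cos(a),np.sin(a)]);uy=np.array([-ux[1],ux[0]]);b1=np.array([.4983,.1072])
w=lambda x,z:np.r_[b1+ux*x-uy*.0312,z]
from scipy.optimize import brentq
xe=brentq(lambda x:proj(b,w(x,.104))[0,1]-265.2,.1,.2);print("xe",xe)
print("z from wrist",brentq(lambda z:proj(c,w(xe,z))[0,1]-263.6,.09,.17), "near edge",brentq(lambda z:proj(c,w(xe-.024,z))[0,1]-233.4,.09,.17))
print("z bottom scene",[ (x,brentq(lambda z:proj(s,w(x,z))[0,1]-324.8,.05,.17)) for x in(.147,xe)])
E
```

```text
xe 0.1510276791880881
z from wrist 0.1413761321019961 near edge 0.14519216010320526
z bottom scene [(0.147, 0.10612650645089318), (0.1510276791880881, 0.11320422925942195)]
```

```bash
python3 -m jog '[{"dp":[0,0,-0.1],"twist":0},{"dp":[0,0,-0.2],"twist":0},{"dp":[0,0,-0.218],"twist":0},{"dp":[0,0,-0.218],"twist":0}]' >/dev/null; python3 st.py
python3 -m jog '[{"dp":[0,0,0],"twist":0},{"dp":[0,0,0],"twist":0},{"dp":[0,0,0],"twist":0},{"dp":[0,0,0.004],"twist":0},{"dp":[0,0,0.004],"twist":0}]' 0 60 >/dev/null; python3 st.py
python3 -m jog '[{"dp":[0,0,0.006],"twist":0},{"dp":[0,0,0.006],"twist":0}]' >/dev/null; python3 st.py
```

```text
t6.33 tcp [0.6386 0.1203 0.1171] yaw 108.10 tiltx [-0.001 -0.   ] gap 0.0425 F [-0.9  1.2  0.8] Tq [-0.02  0.01 -0.  ] q6 -0.13
t6.95 tcp [0.6399 0.1204 0.1193] yaw 108.09 tiltx [ 0.002 -0.   ] gap 0.0090 F [ 5.7  0.2 -4. ] Tq [ 0.   -1.17  0.  ] q6 -0.13
t7.20 tcp [0.6397 0.1203 0.1194] yaw 108.09 tiltx [-0.001 -0.001] gap 0.0087 F [ 11.6   1.2 -23.6] Tq [ 0.26 -2.62 -0.11] q6 -0.13
```

```bash
python3 -m jog '[{"dp":[0,0,0],"twist":0},{"dp":[0,0,0],"twist":0},{"dp":[0,0,0],"twist":0},{"dp":[0,0,0.1],"twist":0},{"dp":[-0.02,-0.02,0.2],"twist":-0.05},{"dp":[-0.08,-0.1,0.23],"twist":-0.15},{"dp":[-0.14,-0.2,0.23],"twist":-0.25},{"dp":[-0.19,-0.3,0.23],"twist":-0.36}]' 0.75 60 >/dev/null
python3 -m jog '[{"dp":[-0.06,-0.1,0],"twist":-0.11},{"dp":[-0.12,-0.2,0],"twist":-0.22},{"dp":[-0.18,-0.3,0],"twist":-0.33},{"dp":[-0.24,-0.4,0],"twist":-0.44},{"dp":[-0.28,-0.5,0],"twist":-0.55},{"dp":[-0.32,-0.58,0],"twist":-0.66},{"dp":[-0.33,-0.63,0],"twist":-0.77},{"dp":[-0.33,-0.643,0],"twist":-0.88}]' >/dev/null
python3 -m jog '[{"dp":[0,0,-0.05],"twist":-0.1},{"dp":[0,0,-0.1],"twist":-0.112},{"dp":[0,0,-0.1],"twist":-0.112}]' >/dev/null
python3 st.py .380 -.351 .1 -13.6; python3 snap.py e wrist top
```

```text
t9.57 tcp [ 0.378  -0.3503  0.1864] yaw -13.57 tiltx [-0.002  0.002] gap 0.0642 F [ 0.9 -0.   0.1] Tq [ 0.04  0.03 -0.05] q6 1.06
dp [ 0.0039 -0.0014 -0.1727] twist -0.0004
```

View pics/e_wrist.png

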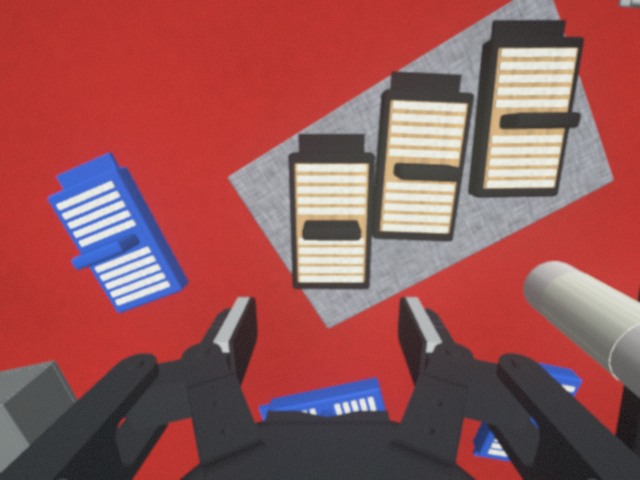

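```bash
sed -i 's/if st\[i,4\]>60/if st[i,4]>60 and st[i,4]<20000/' filt.py && python3 - <<'E'
from filt import *
for o in halves(load("e_wrist"),.026,(280,20,600,300),9): print(*[np.round(q,1) for q in o])
c=load("e_wrist");im=c["img"].astype(int);dark=(im.max(2)<75).astype(np.uint8)
# fin C edges
P=onz(c,[[303,231],[360,231]],.056);print(P.round(4), P.mean(0))
E
```

```text
[528. 116.] 9007 [ 563.6 -302.3] [ 63.1 111.3] 77.5
[421. 165.] 8167 [ 468.8 -321.8] [ 63.1 111.6] 74.1
[331. 220.] 6763 [ 380.4 -352.1] [ 63.1 110.6] 76.4
[578. 281.] 727 [ 595.7 -459.5] [23.3 70.3] -39.6
[[ 0.3582 -0.3436  0.056 ]
 [ 0.4043 -0.3546  0.056 ]] [ 0.38123939 -0.34910703  0.056     ]
```

```bash
python3 -m jog '[{"dp":[0.004,-0.002,-0.1],"twist":0},{"dp":[0.004,-0.002,-0.2],"twist":0},{"dp":[0.004,-0.002,-0.28],"twist":0},{"dp":[0.004,-0.002,-0.306],"twist":0},{"dp":[0.004,-0.002,-0.306],"twist":0}]' >/dev/null; python3 st.py
python3 -m jog '[{"dp":[0,0,0],"twist":0},{"dp":[0,0,0],"twist":0},{"dp":[0,0,0],"twist":0},{"dp":[0,0,0],"twist":0}]' 0 30 >/dev/null; python3 st.py
python3 -m jog '[{"dp":[0,0,0.02],"twist":0},{"dp":[0,0,0.06],"twist":0},{"dp":[0,0,0.14],"twist":0},{"dp":[0,0,0.2],"twist":0},{"dp":[0,0,0.2],"twist":0}]' >/dev/null; python3 st.py; python3 snap.py f wrist
```

```text
t10.30 tcp [ 0.3814 -0.3524  0.035 ] yaw -13.56 tiltx [ 0. -0.] gap 0.0637 F [-0.8 -0.4  0.5] Tq [-0.02  0.01  0.04] q6 1.06
t10.80 tcp [ 0.3819 -0.353   0.0362] yaw -13.58 tiltx [ 0.002 -0.002] gap 0.0491 F [-1.7  0.2  6.8] Tq [ 0.11  0.27 -0.02] q6 1.06
t11.43 tcp [ 0.3822 -0.3532  0.1373] yaw -13.58 tiltx [ 0.004 -0.004] gap 0.0491 F [ 0.3 -0.1 -2.7] Tq [-0.03 -0.   -0.03] q6 1.06
```

View pics/f_wrist.png

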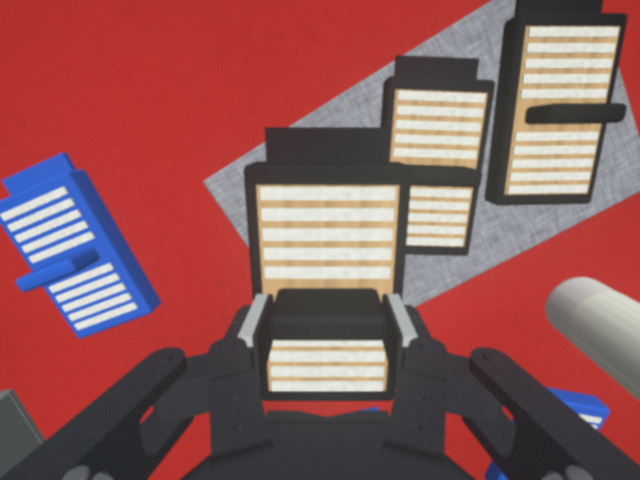

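```bash
python3 -m jog '[{"dp":[0.0,0.05,0.04],"twist":0.1},{"dp":[0.02,0.12,0.06],"twist":0.2},{"dp":[0.03,0.2,0.06],"twist":0.3},{"dp":[0.05,0.28,0.06],"twist":0.4},{"dp":[0.06,0.36,0.06],"twist":0.5},{"dp":[0.08,0.44,0.06],"twist":0.6},{"dp":[0.09,0.52,0.06],"twist":0.7},{"dp":[0.1,0.6,0.06],"twist":0.8}]' >/dev/null
python3 -m jog '[{"dp":[0.02,0.1,0],"twist":0.1},{"dp":[0.04,0.2,0],"twist":0.2},{"dp":[0.06,0.3,0],"twist":0.3},{"dp":[0.08,0.4,0],"twist":0.4},{"dp":[0.1,0.48,0],"twist":0.5},{"dp":[0.098,0.496,0],"twist":0.552},{"dp":[0.098,0.496,0],"twist":0.552},{"dp":[0.098,0.496,0],"twist":0.552}]' >/dev/null
python3 st.py .4814 .1946 .137 108.1; python3 snap.py g wrist top scene
```

```text
t13.47 tcp [0.4794 0.1952 0.1636] yaw 107.97 tiltx [-0.001 -0.001] gap 0.0488 F [-0.3  0.  -2. ] Tq [0.   0.01 0.03] q6 0.07
dp [ 0.004  -0.0012 -0.0533] twist 0.0014
```

View pics/g_wrist.png

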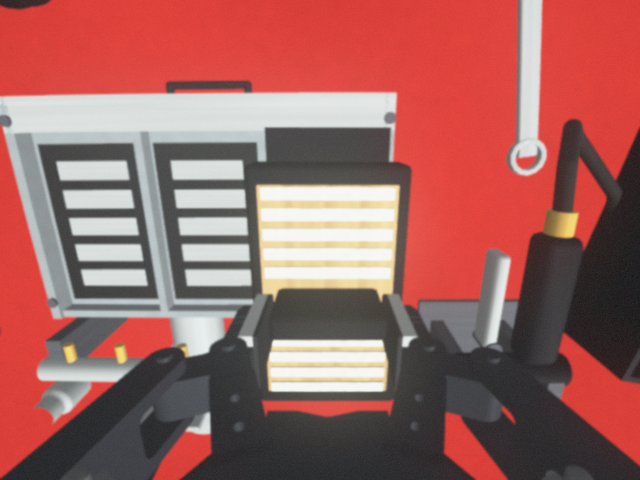

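View pics/g_scene.png

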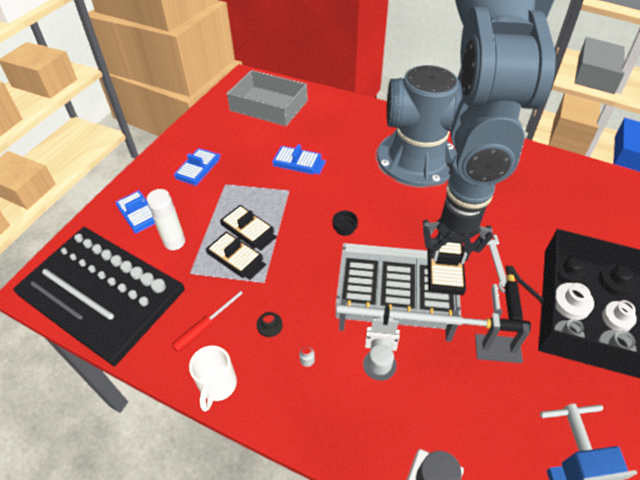

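```bash
cat > held.py <<'E'
import sys
from geo import *
from station import read_state
# held.py name zc x1 y .. : cream corners tl tr bl br ; z of cream plane
nm=sys.argv[1];z=float(sys.argv[2]);pts=np.array([float(v) for v in sys.argv[3:]]).reshape(-1,2)
P=onz(load(nm),pts,z);print(P.round(4).tolist());m=P.mean(0)
a=np.radians(18.1);ux=np.array([np.cos(a),np.sin(a)]);uy=np.array([-ux[1],ux[0]])
t=read_state()["tcp_pos"];print("centre",m.round(4),"rel tcp box axes",[(m-t)[:2]@ux,(m-t)[:2]@uy])
print("len",np.linalg.norm(P[0]-P[2]),"wid",np.linalg.norm(P[0]-P[1]),np.linalg.norm(P[2]-P[3]),"yaw",np.degrees(np.arctan2(*(P[3]+P[2]-P[0]-P[1])[[1,0]])))
for b,c in((0,(.5251,.0235)),(1,(.4983,.1072)),(2,(.4711,.1911))): print(b,((m[:2]-c)@ux).round(4),((m[:2]-c)@uy).round(4))
E
python3 held.py g_wrist .1536 257 183 398 183 269 392 386 392
```

```text
[[0.4346, 0.148, 0.1536], [0.4152, 0.2078, 0.1536], [0.5428, 0.1825, 0.1536], [0.5231, 0.2435, 0.1536]]
centre [0.4789 0.1954 0.1536] rel tcp box axes [np.float64(-0.0008199817129694338), np.float64(0.000570375062026566)]
len 0.11364035558696171 wid 0.06289229058431481 0.06414745980926766 yaw 17.978107967831697
0 0.0095 0.1778
1 0.009 0.0899
2 0.0088 0.0017
```

```bash
python3 -m jog '[{"dp":[0.005,-0.002,-0.03],"twist":0.002},{"dp":[0.005,-0.002,-0.08],"twist":0.002},{"dp":[0.005,-0.002,-0.12],"twist":0.002},{"dp":[0.005,-0.002,-0.139],"twist":0.002},{"dp":[0.005,-0.002,-0.139],"twist":0.002}]' >/dev/null
python3 st.py .4816 .1945 .137 108.1; python3 snap.py h wrist scene
```

```text
t14.25 tcp [0.482  0.1945 0.0941] yaw 108.26 tiltx [-0.001 -0.001] gap 0.0491 F [-0.5 -0.7 -1.5] Tq [ 0.02 -0.06 -0.01] q6 0.06
dp [-0.0009 -0.      0.0859] twist -0.0018
```

View pics/h_wrist.png

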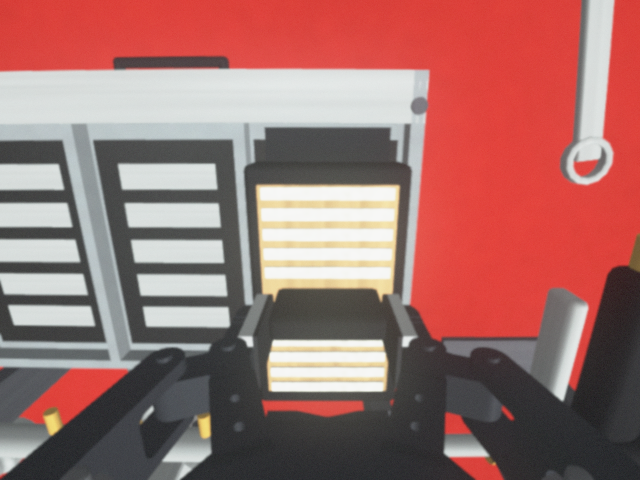

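```bash
python3 -c "
import cv2;i=cv2.imread('pics/h_wrist.png');cv2.imwrite('pics/c9.png',cv2.resize(i[100:260,220:440],None,fx=3.5,fy=3.5,interpolation=2))"
```

```text
(no output)
```

View pics/c9.png

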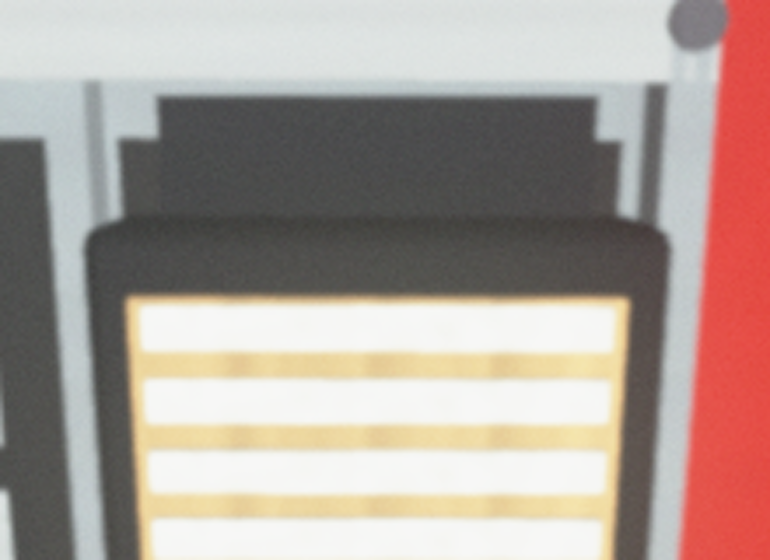

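```bash
python3 -m jog '[{"dp":[0,-0.001,-0.01],"twist":0},{"dp":[0,-0.001,-0.02],"twist":0},{"dp":[0,-0.001,-0.03],"twist":0},{"dp":[0,-0.001,-0.03],"twist":0}]' >/dev/null
python3 st.py .4816 .1945 .137 108.1; python3 snap.py i wrist scene
```

```text
t14.85 tcp [0.4829 0.1945 0.0822] yaw 108.27 tiltx [0.003 0.001] gap 0.0492 F [-7.6 -3.1 25.1] Tq [-0.74  1.36 -0.18] q6 0.06
dp [-0.0025  0.      0.1097] twist -0.0019
```

View pics/i_wrist.png

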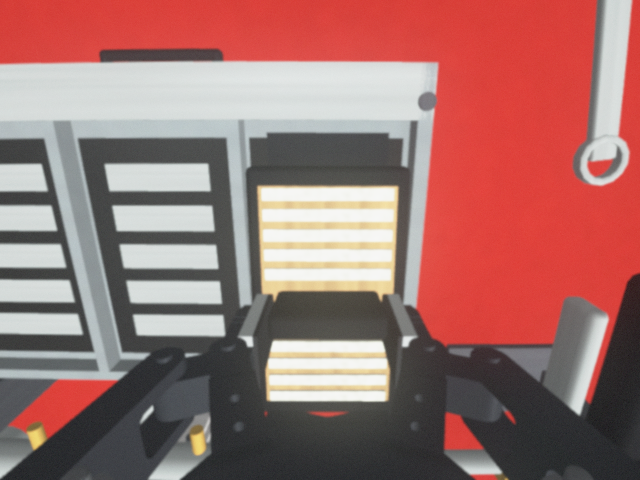

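```bash
python3 -m jog '[{"dp":[0,0,0.006],"twist":0},{"dp":[-0.006,-0.002,0.006],"twist":0},{"dp":[-0.014,-0.0045,0.006],"twist":0},{"dp":[-0.022,-0.007,0.006],"twist":0},{"dp":[-0.03,-0.01,0.006],"twist":0},{"dp":[-0.03,-0.01,0.006],"twist":0}]' - 20 >/dev/null
python3 st.py .4816 .1945 .137 108.1; python3 snap.py j wrist scene
```

```text
t15.70 tcp [0.4669 0.1892 0.0827] yaw 108.28 tiltx [-0. -0.] gap 0.0484 F [ 0.1  0.8 -2.7] Tq [-0.02 -0.   -0.  ] q6 0.07
dp [0.0294 0.0106 0.1087] twist -0.002
```

View pics/j_wrist.png

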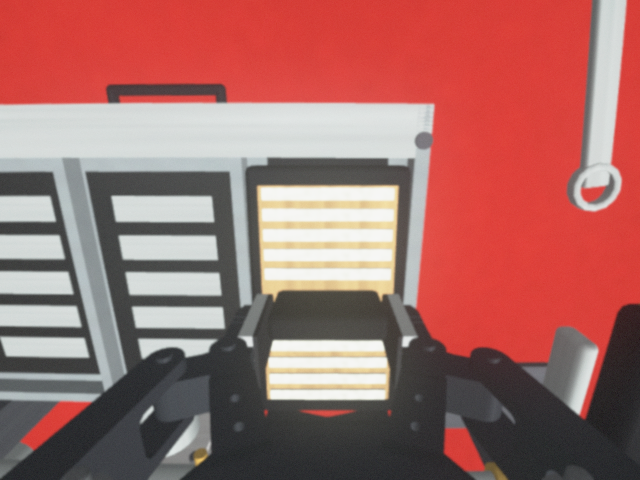

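```bash
python3 -m jog '[{"dp":[0,0,-0.006],"twist":0},{"dp":[0,0,-0.012],"twist":0},{"dp":[0,0,-0.016],"twist":0},{"dp":[0,0,-0.016],"twist":0}]' >/dev/null
python3 st.py
python3 -m jog '[{"dp":[0,0,0],"twist":0},{"dp":[0,0,0],"twist":0},{"dp":[0,0,0.01],"twist":0},{"dp":[0,0,0.05],"twist":0},{"dp":[0,0,0.15],"twist":0},{"dp":[0,0,0.2],"twist":0},{"dp":[0,0,0.2],"twist":0}]' 0.7 >/dev/null
python3 st.py; python3 snap.py k wrist scene top
```

```text
t16.30 tcp [0.4683 0.1897 0.0752] yaw 108.27 tiltx [0.002 0.001] gap 0.0491 F [3.6 0.6 4.8] Tq [ 0.22 -0.49 -0.04] q6 0.07
t17.18 tcp [0.4684 0.1898 0.1768] yaw 108.28 tiltx [0.003 0.001] gap 0.0599 F [-0.6  0.5  0.1] Tq [ 0.    0.05 -0.04] q6 0.07
```

View pics/k_wrist.png

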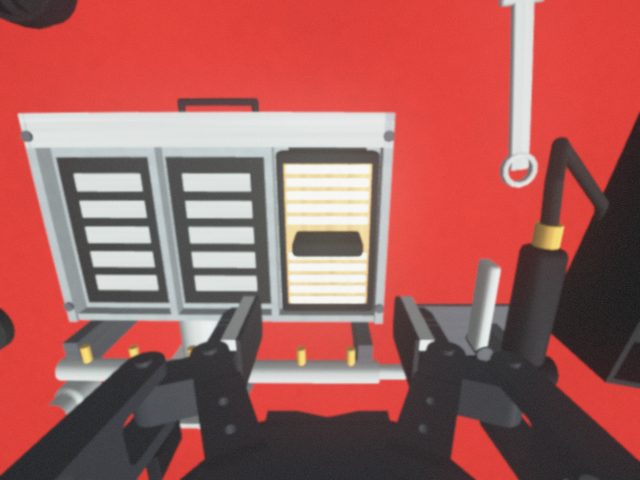

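View pics/k_top.png

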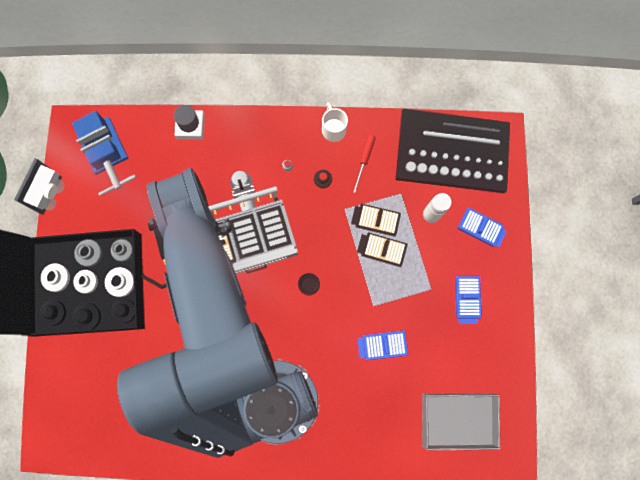

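```bash
cat > bayck.py <<'E'
import sys
from filt import *
a=np.radians(18.1);ux=np.array([np.cos(a),np.sin(a)]);uy=np.array([-ux[1],ux[0]]);b1=np.array([498.3,107.2])
for n in sys.argv[1:]:
    c=load(n)
    for o in halves(c,.067,None,9 if "wrist" in n else 3):
        m=o[2];r=np.array([(m-b1)@ux,(m-b1)@uy])
        if abs(r[0])<40 and abs(r[1])<130 and o[3][1]>80: print(n,o[0],"bay",round(r[1]/88),"dx %.1f dy %.1f"%(r[0],r[1]-88*round(r[1]/88)),np.round(o[3],1),round(float(o[4]),1))
E
python3 bayck.py k_wrist k_scene; python3 filt.py k_top .026 340,190,435,300;python3 filt.py k_scene .026 190,170,290,300
```

```text
k_wrist [327. 230.] bay 1 dx -4.2 dy 0.1 [ 64.5 112.1] 18.2
k_scene [438. 283.] bay 1 dx -3.3 dy 1.5 [ 63.9 113. ] 18.1
[428. 211.] 102 [ 595.1 -464.6] [33.3 65.8] -38.3
[378. 219.] 630 [ 562.3 -301.5] [ 64.6 112.2] 77.3
[384. 249.] 666 [ 468.3 -321.2] [ 64.6 112.5] 74.9
[247. 224.] 608 [ 470.1 -319.6] [ 64.2 112.9] 74.7
[234. 252.] 711 [ 564.4 -300.2] [ 64.2 113.5] 77.2
```

```bash
python3 -m jog '[{"dp":[0,-0.05,0],"twist":-0.1},{"dp":[0,-0.12,0],"twist":-0.2},{"dp":[0,-0.2,0],"twist":-0.3},{"dp":[0,-0.28,0],"twist":-0.41},{"dp":[0,-0.36,0],"twist":-0.52},{"dp":[0,-0.44,0],"twist":-0.63},{"dp":[0,-0.52,0],"twist":-0.74},{"dp":[0,-0.6,0],"twist":-0.85}]' >/dev/null
python3 -m jog '[{"dp":[0,-0.1,0],"twist":-0.1},{"dp":[0,-0.2,0],"twist":-0.2},{"dp":[0,-0.3,0],"twist":-0.3},{"dp":[0,-0.38,0],"twist":-0.4},{"dp":[0,-0.421,0],"twist":-0.5},{"dp":[0.001,-0.421,0],"twist":-0.525},{"dp":[0.001,-0.421,0],"twist":-0.525}]' >/dev/null
python3 st.py .469 -.3205 .037 -15.4; python3 snap.py l wrist
python3 - <<'E'
from filt import *
for o in halves(load("l_wrist"),.026,None,9): print(*[np.round(q,1) for q in o])
E
```

```text
t19.20 tcp [ 0.4672 -0.321   0.1734] yaw -15.48 tiltx [-0.002  0.001] gap 0.0600 F [ 0.5  0.3 -0.2] Tq [ 0.03  0.04 -0.02] q6 1.24
dp [ 0.0036  0.001  -0.2727] twist 0.0009
[554.  53.] 90 [ 673.7 -233.2] [ 1.  55.2] -16.8
[432. 172.] 8842 [ 566.8 -303.1] [ 70.2 111.9] 77.4
[331. 222.] 7478 [ 469.3 -321.6] [ 63.6 111.7] 74.7
[521. 339.] 237 [ 622.9 -485. ] [ 21. 146.] -50.1
```

View pics/l_wrist.png

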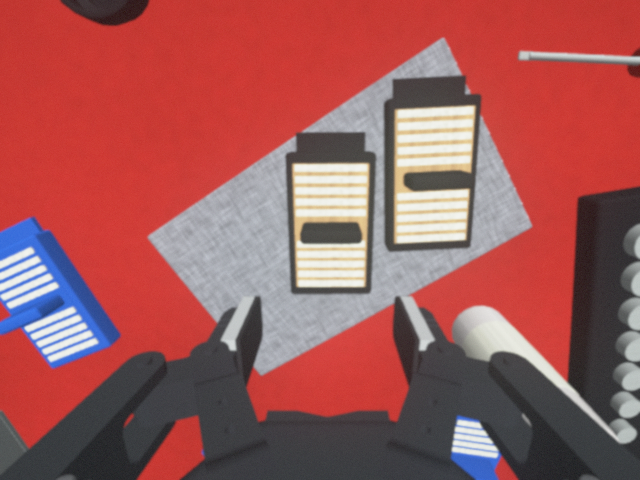

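```bash
python3 -m jog '[{"dp":[0.004,0,-0.1],"twist":0},{"dp":[0.004,0,-0.2],"twist":0},{"dp":[0.004,0,-0.26],"twist":0},{"dp":[0.004,0,-0.27],"twist":0},{"dp":[0.004,0,-0.27],"twist":0}]' >/dev/null; python3 st.py
python3 -m jog '[{"dp":[0,0,0],"twist":0},{"dp":[0,0,0],"twist":0},{"dp":[0,0,0],"twist":0},{"dp":[0,0,0],"twist":0}]' 0 30 >/dev/null; python3 st.py
python3 -m jog '[{"dp":[0,0,0.02],"twist":0},{"dp":[0,0,0.06],"twist":0},{"dp":[0,0,0.14],"twist":0},{"dp":[0,0,0.22],"twist":0},{"dp":[0,0,0.24],"twist":0}]' >/dev/null; python3 st.py .5087 .1106 .16 108.1
```

```text
t19.88 tcp [ 0.4702 -0.321   0.0403] yaw -15.42 tiltx [ 0. -0.] gap 0.0600 F [ 0.3 -0.   0.4] Tq [ 0.02 -0.04 -0.  ] q6 1.24
t20.38 tcp [ 0.4709 -0.3216  0.0414] yaw -15.46 tiltx [ 0.002 -0.001] gap 0.0493 F [-0.8  0.4  6.8] Tq [0.22 0.09 0.04] q6 1.24
t21.00 tcp [ 0.4709 -0.3219  0.1628] yaw -15.47 tiltx [ 0.004 -0.003] gap 0.0491 F [ 1.8  0.3 -2.6] Tq [-0.03 -0.01  0.06] q6 1.24
dp [ 0.0755  0.8649 -0.0056] twist 1.373
```

```bash
python3 -m jog '[{"dp":[0.0,0.05,0],"twist":0.1},{"dp":[0.01,0.1,0],"twist":0.2},{"dp":[0.02,0.16,0],"twist":0.3},{"dp":[0.03,0.22,0],"twist":0.4},{"dp":[0.04,0.28,0],"twist":0.5},{"dp":[0.04,0.34,0],"twist":0.6},{"dp":[0.04,0.4,0],"twist":0.7},{"dp":[0.04,0.46,0],"twist":0.8}]' >/dev/null
python3 -m jog '[{"dp":[0.01,0.08,0],"twist":0.1},{"dp":[0.02,0.16,0],"twist":0.2},{"dp":[0.03,0.24,0],"twist":0.3},{"dp":[0.035,0.32,0],"twist":0.4},{"dp":[0.036,0.38,0],"twist":0.5},{"dp":[0.036,0.403,0],"twist":0.572},{"dp":[0.036,0.403,0],"twist":0.572},{"dp":[0.036,0.403,0],"twist":0.572}]' >/dev/null
python3 st.py .5087 .1106 .099 108.1; python3 snap.py m wrist top
```

```text
t23.00 tcp [0.5076 0.1099 0.1593] yaw 107.86 tiltx [-0.001 -0.001] gap 0.0489 F [-0.4  0.4 -1.7] Tq [0.05 0.06 0.02] q6 -0.10
dp [ 0.0022  0.0015 -0.1207] twist 0.0027
```

View pics/m_wrist.png

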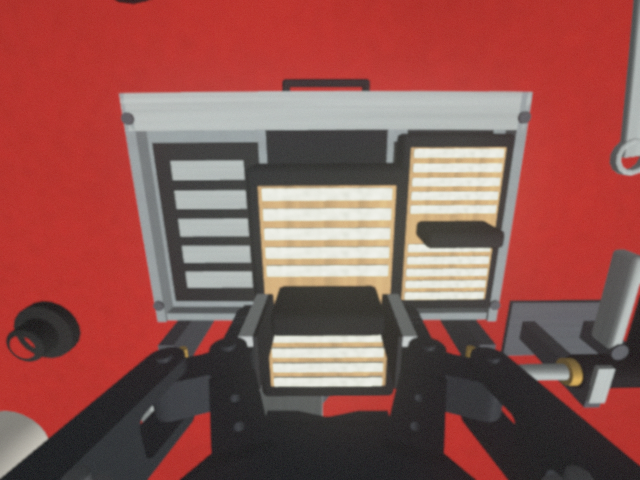

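```bash
python3 held.py m_wrist .1443 257 184 397 184 270 387 386 387
python3 -m jog '[{"dp":[0.002,0.001,-0.03],"twist":0.003},{"dp":[0.002,0.001,-0.07],"twist":0.003},{"dp":[0.002,0.001,-0.11],"twist":0.003},{"dp":[0.002,0.001,-0.121],"twist":0.003},{"dp":[0.002,0.001,-0.121],"twist":0.003}]' >/dev/null
python3 st.py .5087 .1106 .099 108.1; python3 snap.py n wrist; python3 -c "
import cv2;i=cv2.imread('pics/n_wrist.png');cv2.imwrite('pics/c10.png',cv2.resize(i[80:440,180:480],None,fx=1.6,fy=1.6,interpolation=2))"
```

```text
[[0.4639, 0.0621, 0.1443], [0.4442, 0.1235, 0.1443], [0.5719, 0.097, 0.1443], [0.5519, 0.1591, 0.1443]]
centre [0.508  0.1104 0.1443] rel tcp box axes [np.float64(0.00039952859289099326), np.float64(0.0006068648550052574)]
len 0.11343781743244234 wid 0.06452266380602227 0.06530016354549735 yaw 18.118022554245737
0 0.0107 0.0879
1 0.0102 0.0
2 0.01 -0.0882
t23.73 tcp [0.5087 0.1106 0.0989] yaw 108.25 tiltx [-0.001 -0.   ] gap 0.0490 F [-0.6  0.4 -1.7] Tq [0.02 0.01 0.  ] q6 -0.10
dp [-0.     -0.0001  0.0002] twist -0.0017
```

View pics/c10.png

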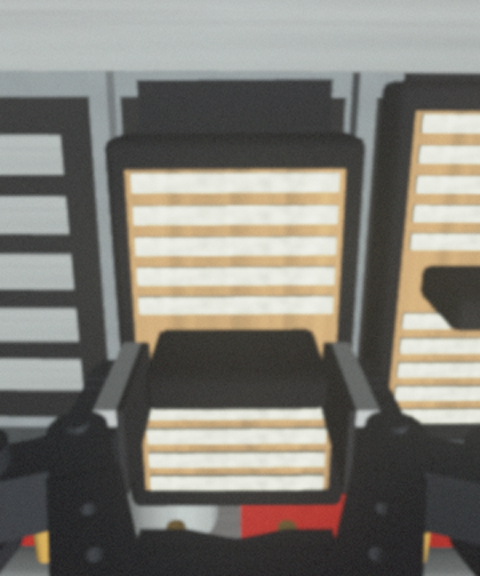

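```bash
python3 -m jog '[{"dp":[0,0,-0.01],"twist":0},{"dp":[0,0,-0.018],"twist":0},{"dp":[0,0,-0.026],"twist":0},{"dp":[0,0,-0.026],"twist":0}]' - 20 >/dev/null
python3 st.py; python3 snap.py o wrist
python3 -m jog '[{"dp":[0,0,0.002],"twist":0},{"dp":[-0.006,-0.002,0.002],"twist":0},{"dp":[-0.014,-0.0045,0.002],"twist":0},{"dp":[-0.022,-0.007,0.002],"twist":0},{"dp":[-0.03,-0.01,0.002],"twist":0},{"dp":[-0.03,-0.01,0.002],"twist":0}]' >/dev/null
python3 st.py; python3 snap.py p wrist;python3 -c "
import cv2,numpy as np
o=[cv2.imread('pics/%s_wrist.png'%k)[80:440,200:480] for k in 'op'];cv2.imwrite('pics/c11.png',cv2.resize(np.hstack(o),None,fx=1.4,fy=1.4))"
```

```text
t24.27 tcp [0.5091 0.1108 0.0882] yaw 108.27 tiltx [0.002 0.   ] gap 0.0490 F [-8.9 -1.7 20.8] Tq [-0.49  1.4  -0.2 ] q6 -0.10
t25.07 tcp [0.4923 0.1055 0.0865] yaw 108.28 tiltx [-0.003 -0.001] gap 0.0486 F [ 0.3  0.6 -2.6] Tq [-0.01  0.02  0.03] q6 -0.11
```

View pics/c11.png

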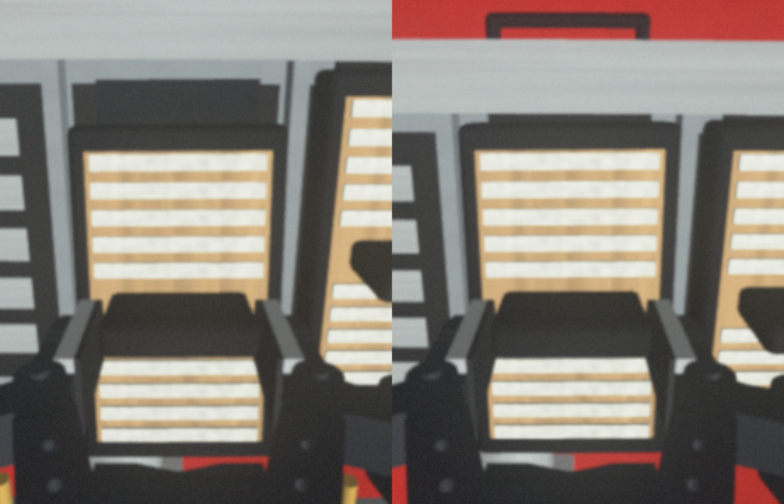

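```bash
python3 -m jog '[{"dp":[0,0,-0.006],"twist":0},{"dp":[0,0,-0.012],"twist":0},{"dp":[0,0,-0.016],"twist":0},{"dp":[0,0,-0.016],"twist":0}]' >/dev/null
python3 st.py
python3 -m jog '[{"dp":[0,0,0],"twist":0},{"dp":[0,0,0],"twist":0},{"dp":[0,0,0.01],"twist":0},{"dp":[0,0,0.05],"twist":0},{"dp":[0,0,0.15],"twist":0},{"dp":[0,0,0.2],"twist":0},{"dp":[0,0,0.2],"twist":0}]' 0.7 >/dev/null
python3 st.py; python3 snap.py q wrist scene top; python3 bayck.py q_wrist q_scene;python3 filt.py q_top .026 340,190,435,300;python3 filt.py q_scene .026 190,170,290,300
```

```text
t25.62 tcp [0.495  0.1062 0.0811] yaw 108.28 tiltx [0.003 0.001] gap 0.0493 F [-3.9  0.9 21.3] Tq [-0.13  0.81 -0.05] q6 -0.11
t26.50 tcp [0.4951 0.1061 0.1812] yaw 108.28 tiltx [0.004 0.001] gap 0.0598 F [ 1.1 -0.  -0.1] Tq [ 0.01 -0.03 -0.02] q6 -0.11
q_wrist [327. 228.] bay 0 dx -3.7 dy 0.4 [ 64.3 112.5] 18.5
q_wrist [439. 228.] bay 1 dx -4.4 dy 0.1 [ 64.4 111.9] 18.2
q_scene [399. 280.] bay 0 dx -2.3 dy 1.2 [ 62.8 112.7] 18.3
q_scene [438. 283.] bay 1 dx -3.3 dy 1.5 [ 63.8 113.5] 18.0
[428. 212.] 89 [ 595.1 -464.6] [33.3 65.8] -38.3
[378. 219.] 630 [ 562.3 -301.5] [ 64.6 112.2] 77.3
[234. 252.] 709 [ 564.5 -300.2] [ 64.2 113.3] 77.4
```

View pics/q_wrist.png

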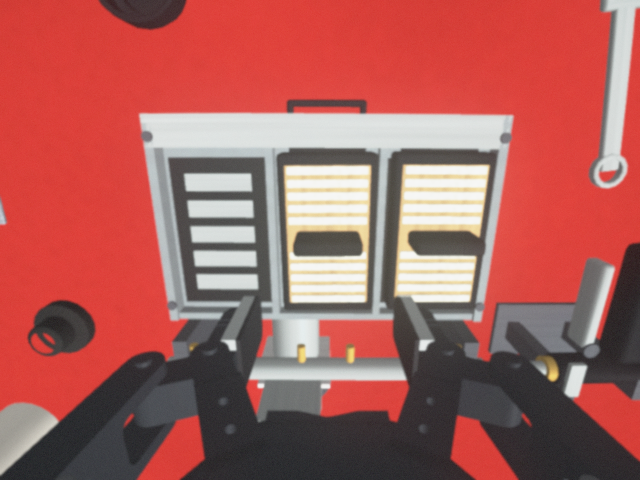

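```bash
python3 -m jog '[{"dp":[0,-0.04,0],"twist":-0.1},{"dp":[0.02,-0.1,0],"twist":-0.2},{"dp":[0.03,-0.16,0],"twist":-0.3},{"dp":[0.04,-0.22,0],"twist":-0.4},{"dp":[0.05,-0.28,0],"twist":-0.5},{"dp":[0.06,-0.34,0],"twist":-0.6},{"dp":[0.07,-0.4,0],"twist":-0.7},{"dp":[0.08,-0.46,0],"twist":-0.8}]' >/dev/null
python3 -m jog '[{"dp":[0.01,-0.06,0],"twist":-0.1},{"dp":[0.02,-0.12,0],"twist":-0.2},{"dp":[0.03,-0.2,0],"twist":-0.3},{"dp":[0.04,-0.28,0],"twist":-0.4},{"dp":[0.057,-0.34,0],"twist":-0.5},{"dp":[0.057,-0.354,0],"twist":-0.544},{"dp":[0.057,-0.354,0],"twist":-0.544}]' >/dev/null
python3 st.py .5635 -.302 .041 -12.7; python3 snap.py r wrist
python3 - <<'E'
from filt import *
for o in halves(load("r_wrist"),.026,None,9): print(*[np.round(q,1) for q in o])
E
```

```text
t28.52 tcp [ 0.5617 -0.3014  0.1775] yaw -12.71 tiltx [-0.002  0.001] gap 0.0602 F [-0.1  0.4 -0.4] Tq [ 0.02 -0.01 -0.04] q6 1.30
dp [ 0.0035 -0.0012 -0.2731] twist 0.0001
[342. 108.] 93 [ 594.  -208.7] [19.6 41.2] -30.5
[450. 118.] 196 [ 693.2 -236.6] [ 6.2 90.3] -12.9
[195. 186.] 94 [ 456.  -241.5] [ 1.  92.4] 16.9
[330. 217.] 6894 [ 563.6 -302. ] [ 64.1 111.3] 77.4
[104. 243.] 106 [ 361.5 -270.2] [ 8.  97.9] 21.4
[373. 388.] 77 [ 568.9 -481.3] [ 5.9 39.2] -88.7
```

View pics/r_wrist.png

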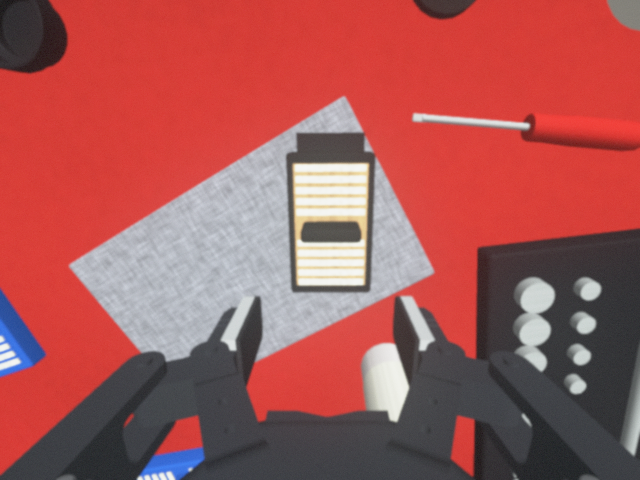

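```bash
python3 -m jog '[{"dp":[0.003,-0.001,-0.1],"twist":0},{"dp":[0.003,-0.001,-0.2],"twist":0},{"dp":[0.003,-0.001,-0.26],"twist":0},{"dp":[0.003,-0.001,-0.275],"twist":0},{"dp":[0.003,-0.001,-0.275],"twist":0}]' >/dev/null; python3 st.py
python3 -m jog '[{"dp":[0,0,0],"twist":0},{"dp":[0,0,0],"twist":0},{"dp":[0,0,0],"twist":0},{"dp":[0,0,0],"twist":0}]' 0 30 >/dev/null; python3 st.py
python3 -m jog '[{"dp":[0,0,0.02],"twist":0},{"dp":[0,0,0.06],"twist":0},{"dp":[0,0,0.14],"twist":0},{"dp":[0,0,0.22],"twist":0},{"dp":[0,0,0.24],"twist":0}]' >/dev/null; python3 st.py .5356 .0269 .16 108.1
```

```text
t29.20 tcp [ 0.5641 -0.3012  0.0421] yaw -12.61 tiltx [-0.  0.] gap 0.0598 F [-0.7  0.1  0.6] Tq [ 0.03 -0.05  0.02] q6 1.30
t29.70 tcp [ 0.5649 -0.302   0.0434] yaw -12.67 tiltx [ 0.003 -0.001] gap 0.0489 F [0.4 0.5 7.9] Tq [0.25 0.05 0.04] q6 1.30
t30.32 tcp [ 0.565  -0.3023  0.1651] yaw -12.68 tiltx [ 0.004 -0.002] gap 0.0492 F [ 0.4  0.3 -1.9] Tq [ 0.02 -0.03  0.01] q6 1.30
dp [-0.0588  0.6584 -0.0102] twist 1.342
```

```bash
python3 -m jog '[{"dp":[0.0,0.04,0],"twist":0.1},{"dp":[0,0.08,0],"twist":0.2},{"dp":[-0.01,0.12,0],"twist":0.3},{"dp":[-0.02,0.17,0],"twist":0.4},{"dp":[-0.02,0.22,0],"twist":0.5},{"dp":[-0.03,0.27,0],"twist":0.6},{"dp":[-0.03,0.32,0],"twist":0.7},{"dp":[-0.04,0.37,0],"twist":0.8}]' >/dev/null
python3 -m jog '[{"dp":[-0.01,0.05,0],"twist":0.1},{"dp":[-0.02,0.1,0],"twist":0.2},{"dp":[-0.02,0.16,0],"twist":0.3},{"dp":[-0.02,0.22,0],"twist":0.4},{"dp":[-0.019,0.27,0],"twist":0.5},{"dp":[-0.019,0.288,0],"twist":0.543},{"dp":[-0.019,0.288,0],"twist":0.543},{"dp":[-0.019,0.288,0],"twist":0.543}]' >/dev/null
python3 st.py .5356 .0269 .1014 108.1; python3 snap.py s wrist
```

```text
t32.33 tcp [0.5341 0.027  0.1614] yaw 108.09 tiltx [-0.001 -0.   ] gap 0.0492 F [ 0.2 -0.6 -1.4] Tq [-0.04 -0.04 -0.05] q6 -0.27
dp [ 0.003  -0.0002 -0.12  ] twist 0.0001
```

View pics/s_wrist.png

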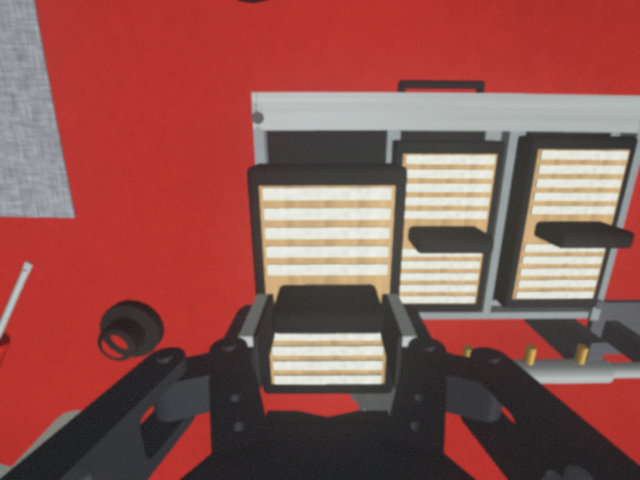

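```bash
python3 held.py s_wrist .144 258 184 397 184 271 386 386 386
python3 -m jog '[{"dp":[0.003,0,-0.03],"twist":0},{"dp":[0.003,0,-0.07],"twist":0},{"dp":[0.003,0,-0.11],"twist":0},{"dp":[0.003,0,-0.12],"twist":0},{"dp":[0.003,0,-0.12],"twist":0}]' >/dev/null
python3 st.py .5356 .0269 .099 108.1; python3 snap.py t wrist; python3 -c "
import cv2;i=cv2.imread('pics/t_wrist.png');cv2.imwrite('pics/c12.png',cv2.resize(i[80:440,180:480],None,fx=1.6,fy=1.6,interpolation=2))"
```

```text
[[0.491, -0.0209, 0.144], [0.4709, 0.0409, 0.144], [0.5997, 0.0149, 0.144], [0.5794, 0.0773, 0.144]]
centre [0.5353 0.0281 0.144 ] rel tcp box axes [np.float64(0.0013445863857587332), np.float64(0.0008103043015356894)]
len 0.11446064689282091 wid 0.06502366713308515 0.0656444980627331 yaw 18.379253934385087
0 0.0111 0.0012
1 0.0105 -0.0867
2 0.0103 -0.1749
t33.00 tcp [0.5358 0.0272 0.1014] yaw 108.16 tiltx [-0.001 -0.   ] gap 0.0491 F [ 0.8  0.1 -1.7] Tq [-0.01 -0.04 -0.02] q6 -0.27
dp [-0.0003 -0.0005 -0.0048] twist -0.0007
```

View pics/c12.png

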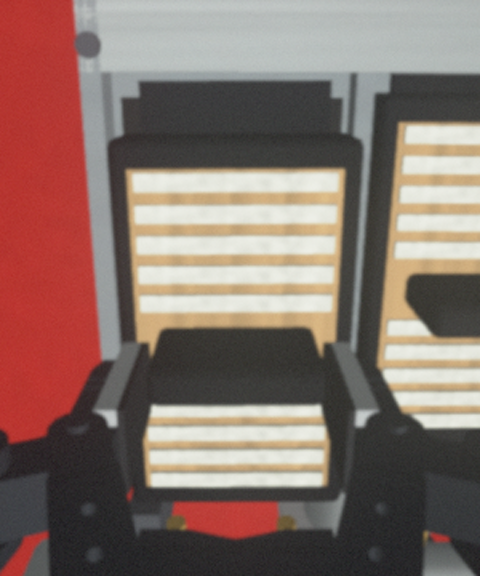

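```bash
python3 -m jog '[{"dp":[0,-0.001,-0.01],"twist":0},{"dp":[0,-0.001,-0.018],"twist":0},{"dp":[0,-0.001,-0.026],"twist":0},{"dp":[0,-0.001,-0.026],"twist":0}]' - 20 >/dev/null
python3 st.py; python3 snap.py u wrist
python3 -m jog '[{"dp":[0,0,0.002],"twist":0},{"dp":[-0.006,-0.002,0.002],"twist":0},{"dp":[-0.014,-0.0045,0.002],"twist":0},{"dp":[-0.022,-0.007,0.002],"twist":0},{"dp":[-0.03,-0.01,0.002],"twist":0},{"dp":[-0.03,-0.01,0.002],"twist":0}]' >/dev/null
python3 st.py; python3 snap.py v wrist;python3 -c "
import cv2,numpy as np
o=[cv2.imread('pics/%s_wrist.png'%k)[80:440,200:480] for k in 'uv'];cv2.imwrite('pics/c13.png',cv2.resize(np.hstack(o),None,fx=1.4,fy=1.4))"
```

```text
t33.55 tcp [0.5358 0.0267 0.0904] yaw 108.17 tiltx [ 0.001 -0.   ] gap 0.0490 F [-7.  -1.9 17.4] Tq [-0.37  1.36 -0.16] q6 -0.27
t34.35 tcp [0.5195 0.0217 0.0891] yaw 108.18 tiltx [-0.002 -0.   ] gap 0.0493 F [ 0.4  1.1 -1.7] Tq [ 0.03 -0.05 -0.01] q6 -0.28
```

View pics/c13.png

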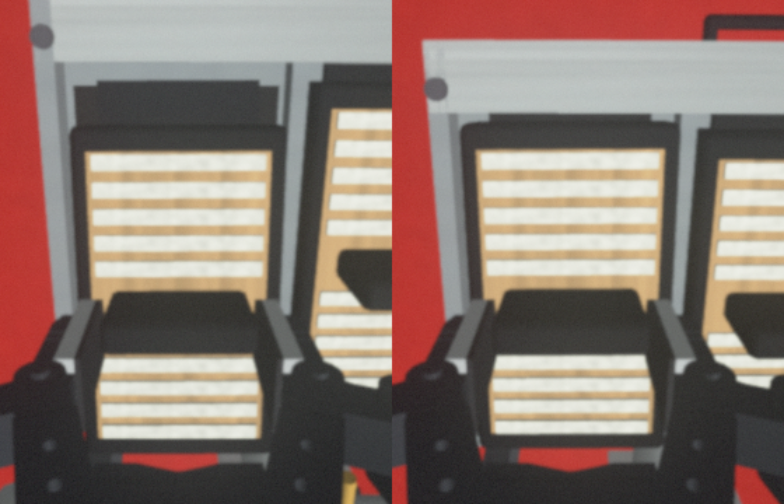

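```bash
python3 -m jog '[{"dp":[0,0,-0.006],"twist":0},{"dp":[0,0,-0.012],"twist":0},{"dp":[0,0,-0.016],"twist":0},{"dp":[0,0,-0.016],"twist":0}]' >/dev/null
python3 st.py
python3 -m jog '[{"dp":[0,0,0],"twist":0},{"dp":[0,0,0],"twist":0},{"dp":[0,0,0.01],"twist":0},{"dp":[0,0,0.05],"twist":0},{"dp":[0,0,0.15],"twist":0},{"dp":[0,0,0.2],"twist":0},{"dp":[0,0,0.2],"twist":0}]' 0.7 >/dev/null
python3 st.py; python3 snap.py w wrist scene top; python3 bayck.py w_wrist w_scene
```

```text
t34.90 tcp [0.5218 0.0221 0.0833] yaw 108.21 tiltx [0.002 0.   ] gap 0.0489 F [-2.8  0.7 17.1] Tq [0.09 0.76 0.11] q6 -0.28
t35.77 tcp [0.5221 0.0219 0.1838] yaw 108.19 tiltx [0.004 0.   ] gap 0.0596 F [ 0.7 -1.  -1.2] Tq [ 0.02 -0.03  0.01] q6 -0.28
w_wrist [328. 229.] bay -1 dx -4.2 dy 0.3 [ 63.6 111.6] 18.4
w_wrist [547. 229.] bay 1 dx -4.4 dy 0.3 [ 63.9 111.9] 18.3
w_wrist [433. 232.] bay 0 dx -1.2 dy -3.9 [ 63.6 111.2] 18.0
w_scene [361. 276.] bay -1 dx -2.6 dy 1.8 [ 64.5 112.6] 18.3
w_scene [397. 281.] bay 0 dx 0.7 dy -3.5 [ 62.9 112.9] 18.4
w_scene [438. 283.] bay 1 dx -3.3 dy 1.5 [ 63.9 113. ] 18.1
```

View pics/w_wrist.png

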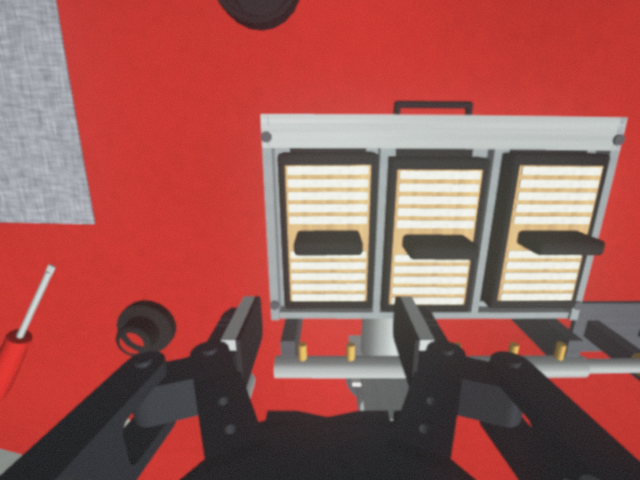

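View pics/w_scene.png

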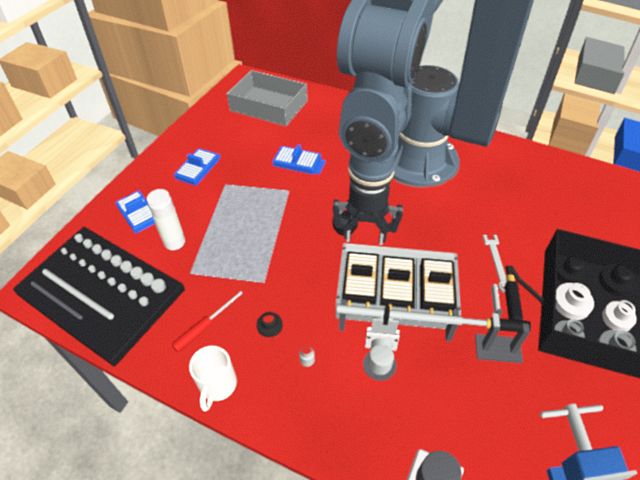

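```bash
python3 -c "
import cv2,numpy as np
a=cv2.imread('pics/w_wrist.png')[110:330,260:480];b=cv2.imread('pics/w_scene.png')[235:335,330:470]
cv2.imwrite('pics/c14.png',np.hstack([cv2.resize(a,(480,480)),cv2.resize(b,(672,480),interpolation=2)[:, 340:]*1]) if 0 else cv2.resize(a,None,fx=2.7,fy=2.7))
cv2.imwrite('pics/c15.png',cv2.resize(b,None,fx=5,fy=5,interpolation=2))"
```

```text
(no output)
```

View pics/c14.png

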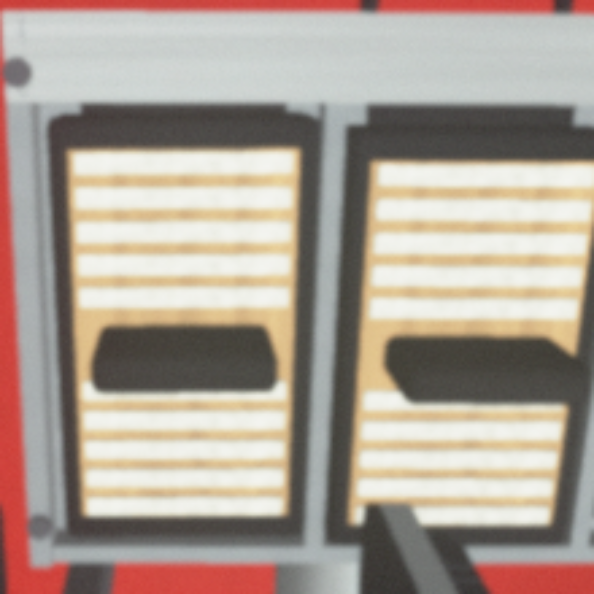

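View pics/c15.png

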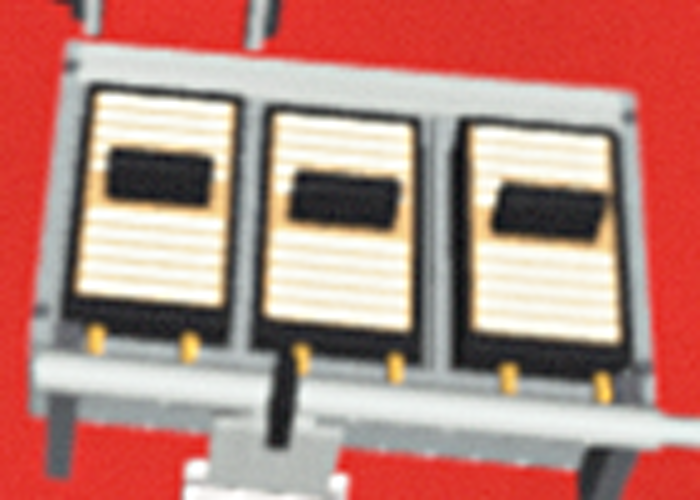

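```bash
python3 -m jog '[{"dp":[-0.02,0.06,0.02],"twist":0},{"dp":[-0.04,0.16,0.03],"twist":0},{"dp":[-0.07,0.26,0.03],"twist":0},{"dp":[-0.1,0.36,0.03],"twist":0},{"dp":[-0.12,0.46,0.03],"twist":0},{"dp":[-0.15,0.56,0.03],"twist":0},{"dp":[-0.164,0.644,0.03],"twist":0},{"dp":[-0.164,0.644,0.03],"twist":0}]' 1 60 >/dev/null
python3 st.py .4399 .3438 .07 108.1; python3 snap.py x wrist scene
```

```text
t36.92 tcp [0.4377 0.3461 0.195 ] yaw 108.40 tiltx [-0.002 -0.001] gap 0.0853 F [-0.6 -0.6  0.6] Tq [-0.02  0.04  0.03] q6 0.35
dp [ 0.0044 -0.0046 -0.2501] twist -0.0033
```

View pics/x_wrist.png

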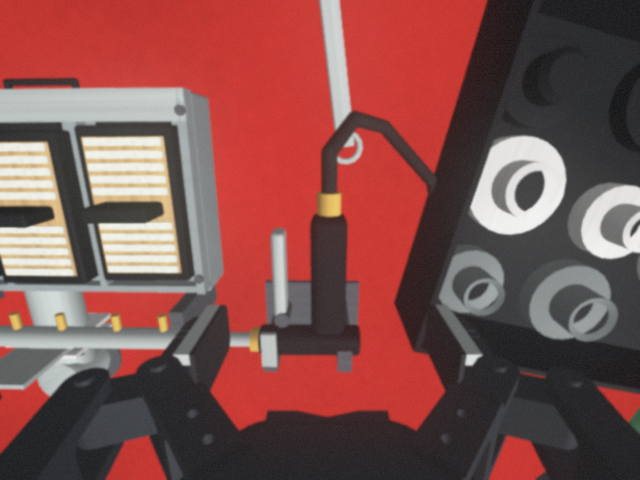

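View pics/x_scene.png

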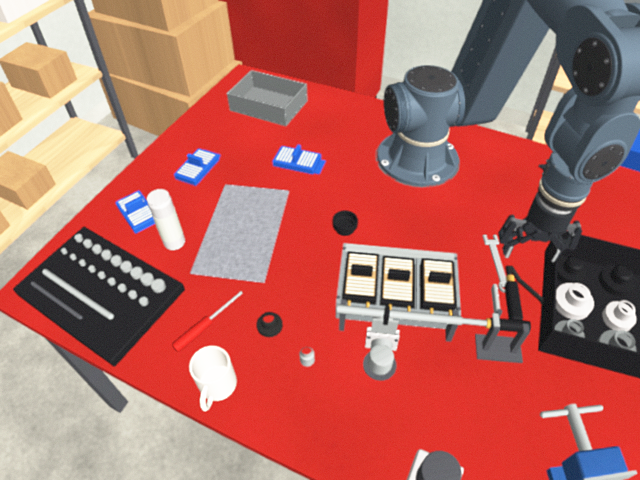

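```bash
python3 - <<'E'
from geo import *
c=load("x_wrist")
a=np.radians(18.1);ux=np.array([np.cos(a),np.sin(a)]);uy=np.array([-ux[1],ux[0]]);b1=np.array([.4983,.1072])
def s(n,pts,z):
    for p in onz(c,pts,z): print(n,np.round([(p[:2]-b1)@ux,(p[:2]-b1)@uy],4))
s("lever L/R free end top",[[272,232],[286,232]],.095)
s("lever L/R mid",[[273,280],[289,280]],.095)
s("lever base",[[282,318]],.095)
s("bar L/R mid",[[311,260],[347,260]],.098)
s("bar ends",[[329,215],[329,325]],.098)
for z in (0,.04,.08): s("toolbox edge z%.2f"%z,[[397,300],[414,348]],z)
t=np.array([.4377,.3461]);print("tcp",(t-b1)@ux,(t-b1)@uy)
E
python3 -c "
import cv2;i=cv2.imread('pics/x_wrist.png');cv2.imwrite('pics/c16.png',cv2.resize(i[190:390,230:430],None,fx=3,fy=3))"
```

```text
lever L/R free end top [0.0072 0.2052]
lever L/R free end top [0.0071 0.2156]
lever L/R mid [0.0457 0.2043]
lever L/R mid [0.0457 0.2167]
lever base [0.0789 0.2101]
bar L/R mid [0.028 0.234]
bar L/R mid [0.0279 0.261 ]
bar ends [-0.0065  0.2473]
bar ends [0.0833 0.2479]
toolbox edge z0.00 [0.1105 0.3234]
toolbox edge z0.00 [0.1719 0.3473]
toolbox edge z0.04 [0.0903 0.3142]
toolbox edge z0.04 [0.1444 0.3353]
toolbox edge z0.08 [0.07  0.305]
toolbox edge z0.08 [0.1169 0.3232]
tcp 0.016619345702138102 0.2459051999214999
```

View pics/c16.png

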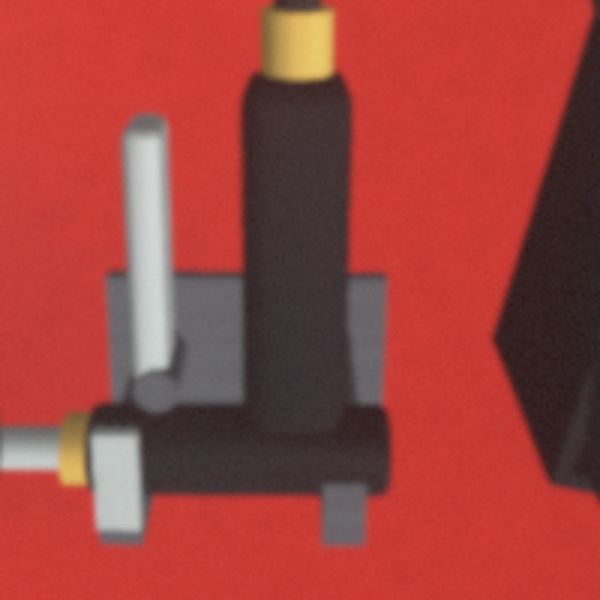

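```bash
python3 -m jog '[{"dp":[0.034,0,-0.04],"twist":-0.003},{"dp":[0.034,0,-0.1],"twist":-0.003},{"dp":[0.034,0,-0.16],"twist":-0.003},{"dp":[0.034,0,-0.22],"twist":-0.003},{"dp":[0.034,0,-0.25],"twist":-0.003},{"dp":[0.034,0,-0.25],"twist":-0.003}]' >/dev/null; python3 st.py .4548 .3466 .07 108.1; python3 snap.py y wrist scene
```

```text
t37.77 tcp [0.4559 0.3427 0.0705] yaw 107.85 tiltx [-0.002 -0.002] gap 0.0857 F [ 0.2 -0.5  0.3] Tq [-0.02 -0.01  0.02] q6 0.33
dp [-0.0022  0.0078 -0.0009] twist 0.0028
```

View pics/y_wrist.png

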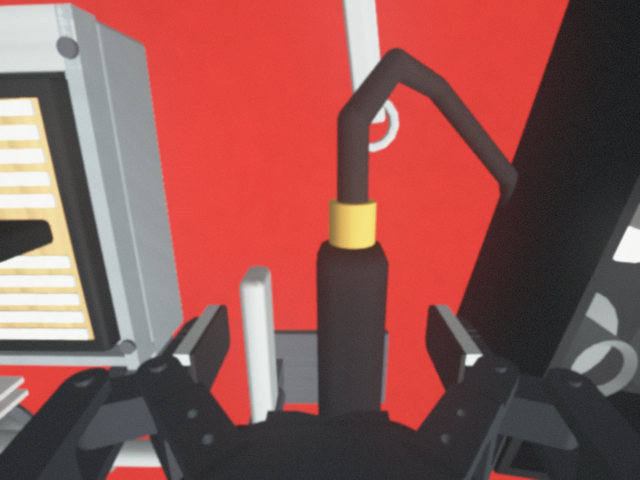

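```bash
python3 -m jog '[{"dp":[-0.002,0.005,0],"twist":0.003},{"dp":[-0.002,0.005,0],"twist":0.003}]' >/dev/null; python3 st.py
python3 -m jog '[{"dp":[0,0,0],"twist":0},{"dp":[0,0,0],"twist":0},{"dp":[0,0,0],"twist":0},{"dp":[0,0,0],"twist":0},{"dp":[0,0,0],"twist":0},{"dp":[0,0,0],"twist":0}]' 0 40 >/dev/null; python3 st.py;  python3 snap.py z wrist
```

```text
t38.12 tcp [0.4552 0.347  0.0726] yaw 108.22 tiltx [0.001 0.001] gap 0.0858 F [ 0.9 -0.8  0.2] Tq [ 0.01 -0.01  0.08] q6 0.33
t38.88 tcp [0.4551 0.3444 0.0724] yaw 108.09 tiltx [ 0.001 -0.004] gap 0.0428 F [-1.  -9.9  9.1] Tq [-2.44 -0.28 -0.47] q6 0.33
```

View pics/z_wrist.png

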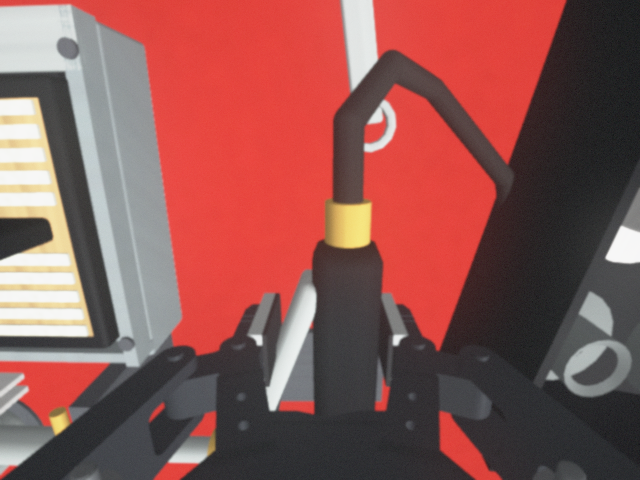

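```bash
python3 -m jog '[{"dp":[0,0,0],"twist":0},{"dp":[0,0,0],"twist":0},{"dp":[0,0,0],"twist":0},{"dp":[0,0,0],"twist":0},{"dp":[0,0,0],"twist":0},{"dp":[0,0,0],"twist":0},{"dp":[0,0,0],"twist":0},{"dp":[0,0,0],"twist":0}]' >/dev/null; python3 st.py
python3 -m jog '[{"dp":[0,0,0],"twist":0},{"dp":[0,0,0],"twist":0},{"dp":[0,0,0],"twist":0},{"dp":[0,0,0],"twist":0},{"dp":[0,0,0],"twist":0},{"dp":[0,0,0],"twist":0},{"dp":[0,0,0],"twist":0},{"dp":[0,0,0],"twist":0}]' >/dev/null; python3 st.py; python3 snap.py z2 wrist scene
python3 -m jog '[{"dp":[0,0,0],"twist":0},{"dp":[0,0,0],"twist":0},{"dp":[0,0,0],"twist":0},{"dp":[0,0,0],"twist":0},{"dp":[0,0,0],"twist":0},{"dp":[0,0,0],"twist":0},{"dp":[0,0,0],"twist":0},{"dp":[0,0,0],"twist":0}]' 1 >/dev/null; python3 st.py; python3 snap.py z3 wrist scene; python3 bayck.py z2_scene z3_scene
python3 -c "
import cv2,numpy as np
o=[cv2.imread('pics/%s_wrist.png'%k)[200:480,120:520] for k in ('z2','z3')];cv2.imwrite('pics/c17.png',np.hstack(o))"
```

```text
t39.92 tcp [0.4551 0.3444 0.0724] yaw 108.10 tiltx [ 0.001 -0.004] gap 0.0427 F [ -0.9 -10.   10.1] Tq [-2.47 -0.27 -0.42] q6 0.33
t40.92 tcp [0.4551 0.3444 0.0724] yaw 108.10 tiltx [ 0.001 -0.004] gap 0.0431 F [ 0.4 -9.5  8.7] Tq [-2.44 -0.25 -0.49] q6 0.33
t42.02 tcp [0.4549 0.3464 0.0718] yaw 108.19 tiltx [ 0. -0.] gap 0.0852 F [ 0.2  1.1 -0.3] Tq [ 0.02 -0.   -0.01] q6 0.33
z2_scene [361. 276.] bay -1 dx -2.8 dy 1.7 [ 64.4 112.8] 18.1
z2_scene [397. 281.] bay 0 dx 0.7 dy -3.5 [ 62.9 112.9] 18.4
z2_scene [438. 283.] bay 1 dx -3.3 dy 1.5 [ 63.9 113.5] 18.1
z3_scene [361. 276.] bay -1 dx -2.7 dy 1.8 [ 64.5 112.8] 18.3
z3_scene [397. 281.] bay 0 dx 0.7 dy -3.5 [ 62.8 112.9] 18.4
z3_scene [438. 283.] bay 1 dx -3.3 dy 1.6 [ 63.8 113.5] 18.1
```

View pics/c17.png

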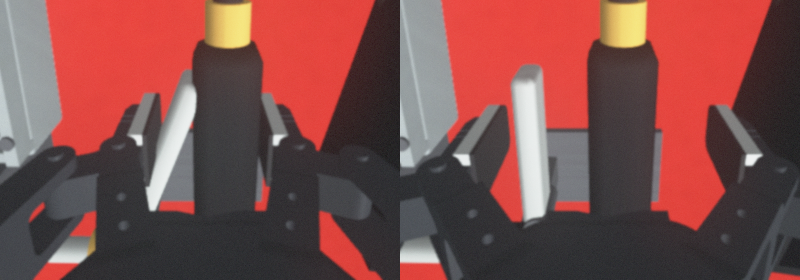

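```bash
cat > corn.py <<'E'
import sys
from geo import *
def quads(c,zc=.067):
    im=c["img"].astype(int);b,g,r=im[...,0],im[...,1],im[...,2]
    m=((r>185)&(g>140)&(r-b>12)).astype(np.uint8);k=9 if c["K"][0,0]<400 else 3
    m=cv2.morphologyEx(m,cv2.MORPH_CLOSE,np.ones((k,k)))
    n,l,st,ce=cv2.connectedComponentsWithStats(m);out=[]
    for i in range(1,n):
        if st[i,4]<300 or st[i,4]>20000: continue
        ys,xs=np.nonzero(l==i);P=onz(c,np.c_[xs,ys],zc);cc,wh,_=rectinfo(P)
        if not(80<wh[1]<130 and 50<wh[0]<80): continue
        h=cv2.convexHull(np.c_[xs,ys].astype(np.int32))
        for e in np.arange(1,12,.5):
            q=cv2.approxPolyDP(h,e,True)
            if len(q)<=4: break
        if len(q)==4: out.append((cc,q.reshape(4,2)))
    return out
if __name__=="__main__":
    A,B=[load(x) for x in sys.argv[1:3]]
    qa,qb=quads(A),quads(B)
    for ca,pa in qa:
        for cb,pb in qb:
            if np.linalg.norm(ca-cb)<20:
                wa,wb=onz(A,pa,.067)[:,:2],onz(B,pb,.067)[:,:2];X=[]
                for i in range(4):
                    j=np.argmin(np.linalg.norm(wb-wa[i],axis=1));X.append(tri(A,pa[i],B,pb[j])[0])
                X=np.array(X);m=X.mean(0);nrm=np.linalg.svd(X-m)[2][2];nrm*=np.sign(nrm[2])
                print(m.round(4),"z",X[:,2].round(4),"tilt(rad) xy",nrm[:2].round(3))
E
python3 corn.py w_wrist w_scene
```

```text
[0.5217 0.0234 0.0645] z [0.0637 0.0656 0.0653 0.0635] tilt(rad) xy [-0.014 -0.01 ]
[0.4664 0.1917 0.0647] z [0.064  0.0662 0.0654 0.063 ] tilt(rad) xy [-0.016 -0.02 ]
[0.4983 0.1042 0.0651] z [0.0653 0.065  0.0665 0.0639] tilt(rad) xy [-0.01  -0.002]
```

```bash
python3 -m jog '[{"dp":[0,0,0],"twist":0},{"dp":[0,0,0],"twist":0},{"dp":[0,0,0],"twist":0},{"dp":[0,0,0],"twist":0},{"dp":[0,0,0],"twist":0},{"dp":[0,0,0],"twist":0},{"dp":[0,0,0],"twist":0},{"dp":[0,0,0],"twist":0}]' 0 40 >/dev/null; python3 st.py; python3 snap.py z4 wrist
python3 -m jog '[{"dp":[0,0,0],"twist":0},{"dp":[0,0,0],"twist":0},{"dp":[0,0,0],"twist":0},{"dp":[0,0,0],"twist":0},{"dp":[0,0,0],"twist":0},{"dp":[0,0,0],"twist":0},{"dp":[0,0,0],"twist":0},{"dp":[0,0,0],"twist":0}]' >/dev/null; python3 st.py
python3 -m jog '[{"dp":[0,0,0],"twist":0},{"dp":[0,0,0],"twist":0},{"dp":[0,0,0],"twist":0},{"dp":[0,0,0],"twist":0},{"dp":[0,0,0],"twist":0},{"dp":[0,0,0],"twist":0}]' >/dev/null; python3 st.py; python3 snap.py z5 wrist scene
python3 -m jog '[{"dp":[0,0,0],"twist":0},{"dp":[0,0,0],"twist":0},{"dp":[0,0,0],"twist":0},{"dp":[0,0,0],"twist":0},{"dp":[0,0,0],"twist":0},{"dp":[0,0,0],"twist":0},{"dp":[0,0,0],"twist":0},{"dp":[0,0,0],"twist":0}]' 1 >/dev/null; python3 st.py; python3 snap.py z6 wrist scene; python3 bayck.py z5_scene z6_scene
python3 -c "
import cv2,numpy as np
o=[cv2.imread('pics/%s_wrist.png'%k)[200:480,190:450] for k in ('z4','z5','z6')];cv2.imwrite('pics/c18.png',np.hstack(o))"
```

```text
t43.12 tcp [0.4551 0.3443 0.0722] yaw 108.09 tiltx [ 0.001 -0.004] gap 0.0434 F [ -0.3 -10.3   8.7] Tq [-2.35 -0.25 -0.47] q6 0.33
t44.17 tcp [0.4551 0.3444 0.0722] yaw 108.09 tiltx [ 0.001 -0.004] gap 0.0431 F [-0.8 -9.6  9. ] Tq [-2.38 -0.18 -0.52] q6 0.33
t44.92 tcp [0.4551 0.3444 0.0722] yaw 108.09 tiltx [ 0.001 -0.004] gap 0.0429 F [-0.4 -8.8  9.2] Tq [-2.33 -0.28 -0.5 ] q6 0.33
t46.02 tcp [0.4549 0.3464 0.0718] yaw 108.20 tiltx [ 0. -0.] gap 0.0855 F [ 0.7 -0.2  0.5] Tq [ 0.05 -0.06  0.03] q6 0.33
z5_scene [361. 276.] bay -1 dx -2.7 dy 1.8 [ 64.5 112.8] 18.3
z5_scene [397. 281.] bay 0 dx 0.7 dy -3.5 [ 62.8 112.9] 18.4
z5_scene [438. 283.] bay 1 dx -3.2 dy 1.5 [ 63.8 113.5] 18.0
z6_scene [361. 276.] bay -1 dx -2.7 dy 1.8 [ 64.5 112.8] 18.3
z6_scene [397. 281.] bay 0 dx 0.7 dy -3.5 [ 62.9 112.9] 18.4
z6_scene [438. 283.] bay 1 dx -3.3 dy 1.5 [ 63.9 113.5] 18.1
```

View pics/c18.png

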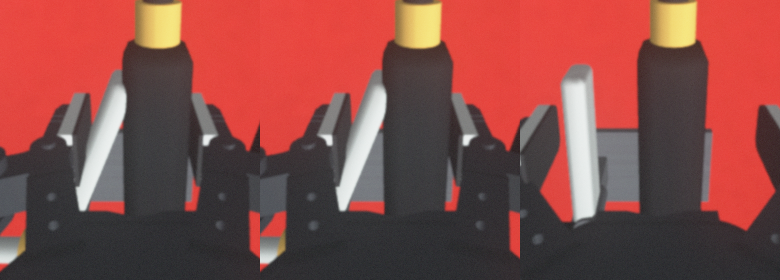

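```bash
python3 -m jog '[{"dp":[0,0,0.08],"twist":0},{"dp":[0,0,0.18],"twist":0},{"dp":[0,-0.03,0.24],"twist":0},{"dp":[0.01,-0.12,0.24],"twist":0},{"dp":[0.02,-0.22,0.24],"twist":0},{"dp":[0.024,-0.3,0.24],"twist":0},{"dp":[0.024,-0.313,0.22],"twist":0},{"dp":[0.024,-0.313,0.22],"twist":0}]' 0.7 30 >/dev/null; python3 st.py .467 .19 .078 108.1; python3 snap.py A wrist; python3 bayck.py A_wrist
```

```text
t47.12 tcp [0.4666 0.1896 0.1812] yaw 108.13 tiltx [-0.001 -0.   ] gap 0.0599 F [-0.8  0.9  0.2] Tq [-0.01  0.   -0.02] q6 0.07
dp [ 0.0008  0.0008 -0.2064] twist -0.0004
A_wrist [106. 232.] bay -1 dx -4.5 dy 0.3 [ 63.5 111.4] 18.5
A_wrist [327. 231.] bay 1 dx -4.6 dy 0.2 [ 63.6 110.7] 18.1
A_wrist [210. 234.] bay 0 dx -0.9 dy -3.9 [ 63.5 111.2] 18.0
```

View pics/A_wrist.png

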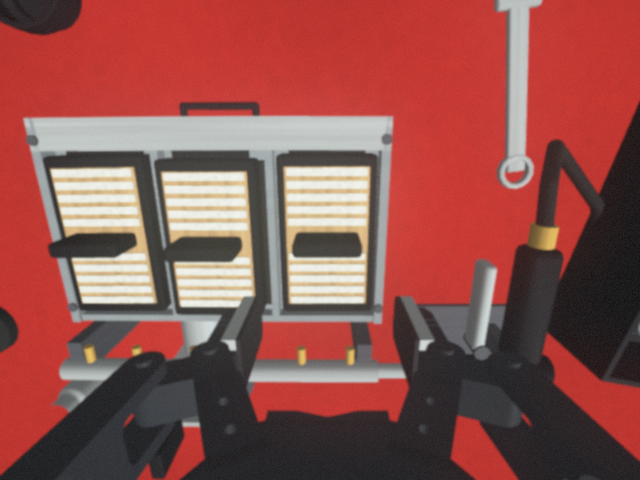

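```bash
python3 -m jog '[{"dp":[0.001,0.001,-0.07],"twist":0},{"dp":[0.001,0.001,-0.14],"twist":0},{"dp":[0.001,0.001,-0.19],"twist":0},{"dp":[0.001,0.001,-0.204],"twist":0},{"dp":[0.001,0.001,-0.204],"twist":0}]' >/dev/null; python3 st.py
python3 -m jog '[{"dp":[0,0,0],"twist":0},{"dp":[0,0,0],"twist":0},{"dp":[0,0,0],"twist":0},{"dp":[0,0,0],"twist":0}]' 0 25 >/dev/null; python3 st.py
python3 -m jog '[{"dp":[0,0,0.006],"twist":0},{"dp":[0,0,0.012],"twist":0},{"dp":[0,0,0.018],"twist":0},{"dp":[0,0,0.024],"twist":0},{"dp":[0,0,0.026],"twist":0},{"dp":[0,0,0.026],"twist":0}]' >/dev/null; python3 st.py; python3 snap.py B wrist scene
```

```text
t47.80 tcp [0.4675 0.1911 0.0799] yaw 108.25 tiltx [-0. -0.] gap 0.0600 F [ 0.4 -0.2 -0.1] Tq [-0.05 -0.02 -0.06] q6 0.07
t48.30 tcp [0.4681 0.1909 0.0808] yaw 108.20 tiltx [0.002 0.001] gap 0.0493 F [-1.1  0.9  6.3] Tq [ 0.21  0.21 -0.05] q6 0.07
t49.05 tcp [0.4671 0.1902 0.0925] yaw 108.19 tiltx [-0.001 -0.   ] gap 0.0490 F [-1.9 -0.6 -5.6] Tq [-0.12  0.2   0.04] q6 0.07
```

View pics/B_wrist.png

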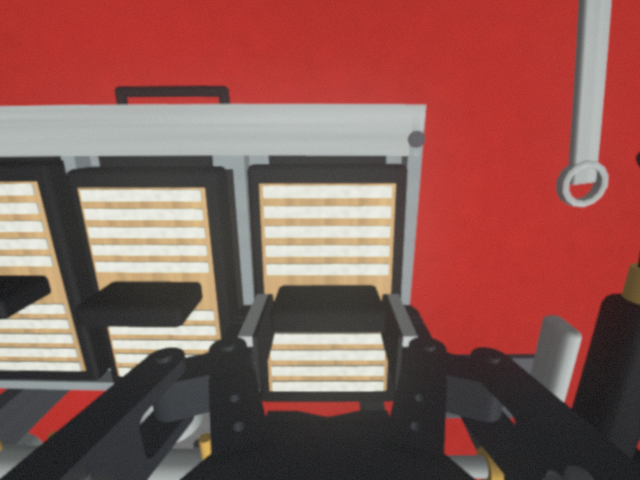

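```bash
python3 -m jog '[{"dp":[0,0,0.005],"twist":0},{"dp":[0.006,0.002,0.005],"twist":0},{"dp":[0.014,0.0045,0.005],"twist":0},{"dp":[0.022,0.007,0.005],"twist":0},{"dp":[0.03,0.01,0.005],"twist":0},{"dp":[0.031,0.01,0.005],"twist":0}]' >/dev/null; python3 st.py; python3 snap.py C wrist
```

```text
t49.90 tcp [0.4835 0.1956 0.0955] yaw 108.19 tiltx [0.001 0.   ] gap 0.0488 F [-0.6  0.2 -2. ] Tq [ 0.01 -0.06 -0.01] q6 0.07
```

View pics/C_wrist.png

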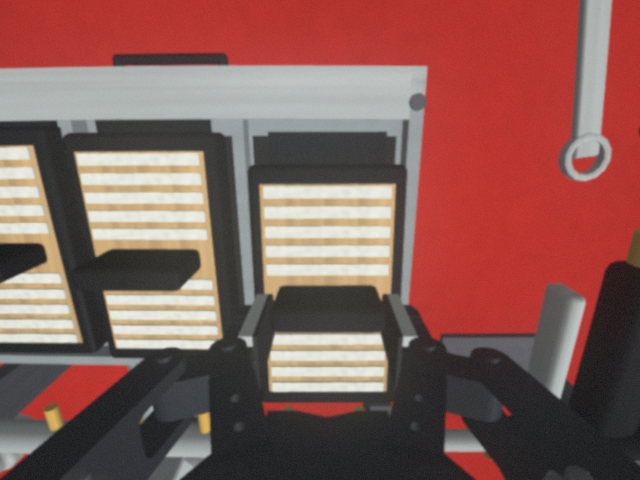

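```bash
python3 -m jog '[{"dp":[0,0,0.05],"twist":0},{"dp":[0,0,0.13],"twist":0},{"dp":[0.01,-0.05,0.15],"twist":-0.05},{"dp":[0.02,-0.13,0.15],"twist":-0.14},{"dp":[0.04,-0.22,0.15],"twist":-0.24},{"dp":[0.05,-0.31,0.15],"twist":-0.33},{"dp":[0.07,-0.4,0.15],"twist":-0.42},{"dp":[0.08,-0.49,0.15],"twist":-0.52}]' >/dev/null
python3 -m jog '[{"dp":[0.01,-0.09,0],"twist":-0.1},{"dp":[0.03,-0.18,0],"twist":-0.2},{"dp":[0.04,-0.27,0],"twist":-0.3},{"dp":[0.06,-0.36,0],"twist":-0.4},{"dp":[0.07,-0.45,0],"twist":-0.48},{"dp":[0.084,-0.5,0],"twist":-0.494},{"dp":[0.084,-0.509,0],"twist":-0.494},{"dp":[0.084,-0.509,0],"twist":-0.494}]' >/dev/null
python3 st.py .5653 -.3037 .043 16.9; python3 snap.py D wrist scene
```

```text
t51.95 tcp [ 0.5646 -0.3038  0.17  ] yaw 16.94 tiltx [-0.001  0.001] gap 0.0491 F [-0.5  0.3 -2.3] Tq [ 0.01 -0.04 -0.04] q6 0.78
dp [ 1.400e-03  2.000e-04 -2.541e-01] twist -0.0004
```

View pics/D_wrist.png

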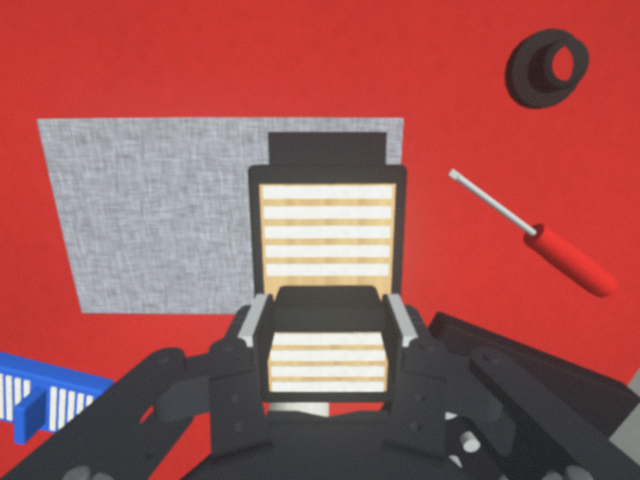

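```bash
python3 -m jog '[{"dp":[0.001,0,-0.08],"twist":0},{"dp":[0.001,0,-0.16],"twist":0},{"dp":[0.001,0,-0.22],"twist":0},{"dp":[0.001,0,-0.25],"twist":0},{"dp":[0.001,0,-0.258],"twist":0},{"dp":[0.001,0,-0.266],"twist":0},{"dp":[0.001,0,-0.266],"twist":0}]' >/dev/null; python3 st.py
python3 -m jog '[{"dp":[0,0,0],"twist":0},{"dp":[0,0,0],"twist":0},{"dp":[0,0,0.01],"twist":0},{"dp":[0,0,0.06],"twist":0},{"dp":[0,0,0.16],"twist":0},{"dp":[0,0,0.27],"twist":0},{"dp":[0,0,0.27],"twist":0}]' 0.7 25 >/dev/null; python3 st.py; python3 snap.py E wrist scene top; python3 filt.py E_scene .026 190,170,290,300; python3 bayck.py E_scene;python3 corn.py E_wrist E_scene
```

```text
t52.92 tcp [ 0.566  -0.3044  0.0398] yaw 16.93 tiltx [ 0.002 -0.001] gap 0.0496 F [-3.9  1.7  8.9] Tq [ 0.41  1.09 -0.05] q6 0.78
t53.80 tcp [ 0.5676 -0.3053  0.1775] yaw 16.93 tiltx [ 0.007 -0.004] gap 0.0598 F [ 0.6 -1.2 -0.9] Tq [-0.07 -0.    0.02] q6 0.78
[233. 252.] 767 [ 566.3 -299.9] [ 63.9 113. ] -72.6
E_scene [361. 276.] bay -1 dx -2.6 dy 1.8 [ 64.5 112.6] 18.3
E_scene [397. 281.] bay 0 dx 0.7 dy -3.4 [ 62.6 112.9] 18.4
```

View pics/E_wrist.png

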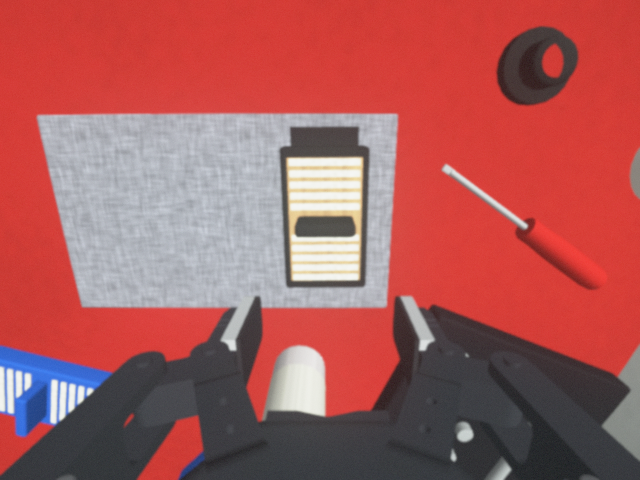

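View pics/E_scene.png

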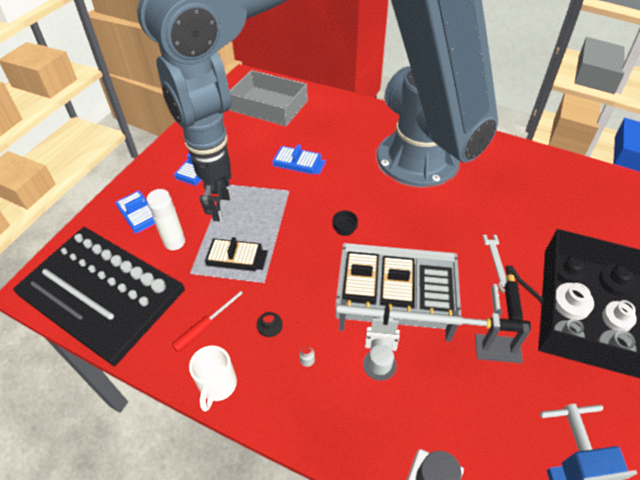

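```bash
python3 -m jog '[{"dp":[0,0.06,0],"twist":0.1},{"dp":[-0.02,0.14,0],"twist":0.2},{"dp":[-0.04,0.22,0],"twist":0.3},{"dp":[-0.05,0.31,0],"twist":0.4},{"dp":[-0.07,0.4,0],"twist":0.5},{"dp":[-0.08,0.49,0],"twist":0.6},{"dp":[-0.1,0.58,0],"twist":0.7},{"dp":[-0.11,0.66,0],"twist":0.8}]' >/dev/null
python3 -m jog '[{"dp":[-0.02,0.08,0],"twist":0.1},{"dp":[-0.028,0.14,0],"twist":0.2},{"dp":[-0.028,0.158,0],"twist":0.213},{"dp":[-0.028,0.158,0],"twist":0.213}]' >/dev/null
python3 st.py .4985 .1035 .080 108.1; python3 snap.py F wrist; python3 bayck.py F_wrist
```

```text
t55.45 tcp [0.4961 0.1049 0.1715] yaw 108.02 tiltx [-0.001 -0.001] gap 0.0597 F [-0.  -0.3  0.2] Tq [ 0.03 -0.   -0.  ] q6 -0.11
dp [ 0.0049 -0.0028 -0.1829] twist 0.0008
F_wrist [213. 231.] bay -1 dx -4.2 dy 0.1 [ 64.3 111.9] 18.3
F_wrist [324. 233.] bay 0 dx -1.3 dy -4.0 [ 64.3 111.6] 18.0
```

View pics/F_wrist.png

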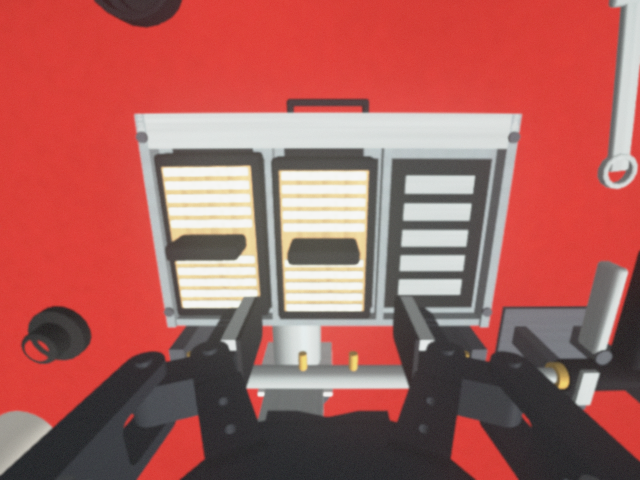

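```bash
python3 -m jog '[{"dp":[0.004,-0.004,-0.06],"twist":0.001},{"dp":[0.004,-0.004,-0.12],"twist":0.001},{"dp":[0.004,-0.004,-0.17],"twist":0.001},{"dp":[0.004,-0.004,-0.184],"twist":0.001},{"dp":[0.004,-0.004,-0.184],"twist":0.001}]' >/dev/null; python3 st.py
python3 -m jog '[{"dp":[0,0,0],"twist":0},{"dp":[0,0,0],"twist":0},{"dp":[0,0,0],"twist":0},{"dp":[0,0,0],"twist":0}]' 0 25 >/dev/null; python3 st.py
python3 -m jog '[{"dp":[0,0,0.006],"twist":0},{"dp":[0,0,0.012],"twist":0},{"dp":[0,0,0.018],"twist":0},{"dp":[0,0,0.024],"twist":0},{"dp":[0,0,0.03],"twist":0},{"dp":[0,0,0.03],"twist":0}]' >/dev/null; python3 st.py; python3 snap.py G wrist
python3 -m jog '[{"dp":[0.006,0.002,0],"twist":0},{"dp":[0.014,0.0045,0],"twist":0},{"dp":[0.022,0.007,0],"twist":0},{"dp":[0.026,0.0085,0],"twist":0},{"dp":[0.026,0.0085,0],"twist":0}]' >/dev/null; python3 st.py; python3 snap.py H wrist
python3 -c "
import cv2,numpy as np
o=[cv2.imread('pics/%s_wrist.png'%k)[80:440,180:480] for k in ('G','H')];cv2.imwrite('pics/c19.png',np.hstack(o))"
```

```text
t56.12 tcp [0.4985 0.1022 0.0803] yaw 108.09 tiltx [-0.001 -0.   ] gap 0.0597 F [ 0.9 -0.2  0.7] Tq [ 0.01 -0.01 -0.03] q6 -0.11
t56.62 tcp [0.499  0.1029 0.0813] yaw 108.18 tiltx [0.002 0.   ] gap 0.0493 F [-2.3 -1.   6.6] Tq [-0.05  0.29 -0.06] q6 -0.11
t57.38 tcp [0.4983 0.1029 0.0953] yaw 108.19 tiltx [-0. -0.] gap 0.0492 F [-0.8 -0.  -6.3] Tq [-0.03  0.21  0.01] q6 -0.11
t58.05 tcp [0.5118 0.1073 0.0954] yaw 108.20 tiltx [ 0. -0.] gap 0.0494 F [-0.4  0.2 -2.8] Tq [ 0.01 -0.02  0.05] q6 -0.11
```

View pics/c19.png

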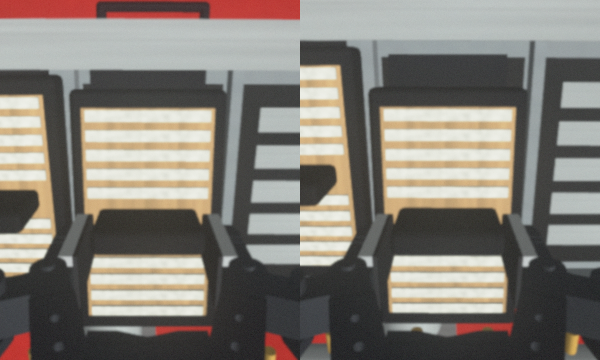

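```bash
python3 -m jog '[{"dp":[0,0,0.05],"twist":0},{"dp":[0,0,0.13],"twist":0},{"dp":[0,-0.05,0.15],"twist":-0.05},{"dp":[-0.01,-0.12,0.15],"twist":-0.14},{"dp":[-0.02,-0.2,0.15],"twist":-0.24},{"dp":[-0.03,-0.28,0.15],"twist":-0.33},{"dp":[-0.04,-0.36,0.15],"twist":-0.42},{"dp":[-0.04,-0.44,0.15],"twist":-0.52}]' >/dev/null
python3 -m jog '[{"dp":[-0.01,-0.09,0],"twist":-0.1},{"dp":[-0.02,-0.18,0],"twist":-0.2},{"dp":[-0.03,-0.26,0],"twist":-0.3},{"dp":[-0.03,-0.34,0],"twist":-0.4},{"dp":[-0.04,-0.41,0],"twist":-0.48},{"dp":[-0.04,-0.4386,0],"twist":-0.494},{"dp":[-0.04,-0.4386,0],"twist":-0.494},{"dp":[-0.04,-0.4386,0],"twist":-0.494}]' >/dev/null
python3 st.py .4715 -.332 .040 16.9; python3 snap.py I wrist
```

```text
t60.10 tcp [ 0.4714 -0.3311  0.1702] yaw 17.05 tiltx [-0.     0.001] gap 0.0491 F [ 0.2  0.  -1.9] Tq [ 0.03 -0.02 -0.05] q6 0.66
dp [ 2.000e-04 -1.800e-03 -2.605e-01] twist -0.0016
```

View pics/I_wrist.png

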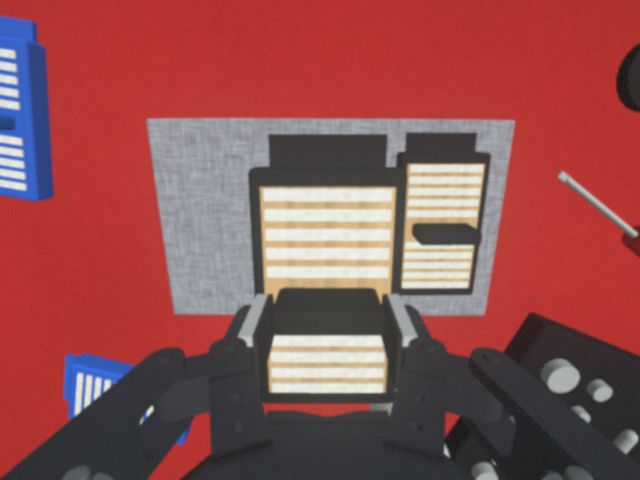

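```bash
python3 -m jog '[{"dp":[0,-0.001,-0.08],"twist":0},{"dp":[0,-0.001,-0.16],"twist":0},{"dp":[0,-0.001,-0.22],"twist":0},{"dp":[0,-0.001,-0.25],"twist":0},{"dp":[0,-0.001,-0.258],"twist":0},{"dp":[0,-0.001,-0.266],"twist":0},{"dp":[0,-0.001,-0.266],"twist":0}]' >/dev/null; python3 st.py
python3 -m jog '[{"dp":[0,0,0],"twist":0},{"dp":[0,0,0],"twist":0},{"dp":[0,0,0.01],"twist":0},{"dp":[0,0,0.06],"twist":0},{"dp":[0,0,0.16],"twist":0},{"dp":[0,0,0.27],"twist":0},{"dp":[0,0,0.27],"twist":0}]' 0.7 25 >/dev/null; python3 st.py .5211 .0223 .18 108.1; python3 snap.py J wrist scene; python3 filt.py J_scene .026 190,170,290,300; python3 bayck.py J_scene
```

```text
t61.02 tcp [ 0.472 -0.333  0.04 ] yaw 16.95 tiltx [ 0.002 -0.002] gap 0.0494 F [-5.3  1.4 12.6] Tq [0.64 1.19 0.1 ] q6 0.66
t61.90 tcp [ 0.4735 -0.3341  0.1772] yaw 16.94 tiltx [ 0.006 -0.005] gap 0.0599 F [ 0.1 -0.7 -0.5] Tq [-0.04  0.03 -0.05] q6 0.66
dp [0.0952 0.7128 0.0057] twist 1.0129
[242. 223.] 663 [ 472.5 -329.7] [ 63.8 112.9] -73.2
[233. 252.] 764 [ 566.3 -299.9] [ 63.8 112.9] -72.7
J_scene [361. 276.] bay -1 dx -2.7 dy 1.7 [ 64.4 112.6] 18.1
```

View pics/J_wrist.png

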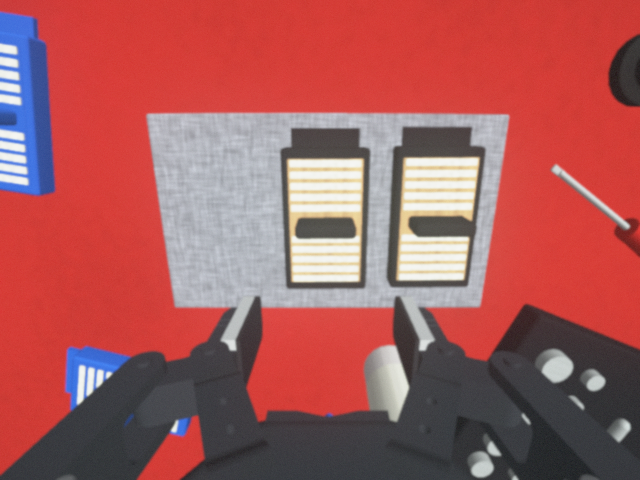

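Two are back, flat and side by side at (327,218) and (437,218). Now the last one in bay0.

```bash
python3 -m jog '[{"dp":[0,0.06,0],"twist":0.1},{"dp":[0.01,0.13,0],"twist":0.2},{"dp":[0.02,0.2,0],"twist":0.3},{"dp":[0.04,0.28,0],"twist":0.4},{"dp":[0.05,0.36,0],"twist":0.5},{"dp":[0.06,0.44,0],"twist":0.6},{"dp":[0.07,0.52,0],"twist":0.7},{"dp":[0.08,0.6,0],"twist":0.8}]' >/dev/null
python3 -m jog '[{"dp":[0.01,0.07,0],"twist":0.1},{"dp":[0.015,0.113,0],"twist":0.2},{"dp":[0.015,0.113,0],"twist":0.213},{"dp":[0.015,0.113,0],"twist":0.213}]' >/dev/null
python3 st.py .5211 .0223 .080 108.1; python3 snap.py K wrist; python3 bayck.py K_wrist
```

```text
t63.50 tcp [0.5183 0.0234 0.1715] yaw 107.97 tiltx [-0.002 -0.   ] gap 0.0598 F [ 0.2  0.4 -0.6] Tq [-0.01 -0.   -0.01] q6 -0.27
dp [ 0.0055 -0.0022 -0.1829] twist 0.0014
K_wrist [608. 229.] bay 1 dx -12.9 dy 41.7 [  1.2 125.8] 17.9
K_wrist [324. 237.] bay -1 dx -4.1 dy 0.1 [ 64.4 112.7] 18.4
```

View pics/K_wrist.png

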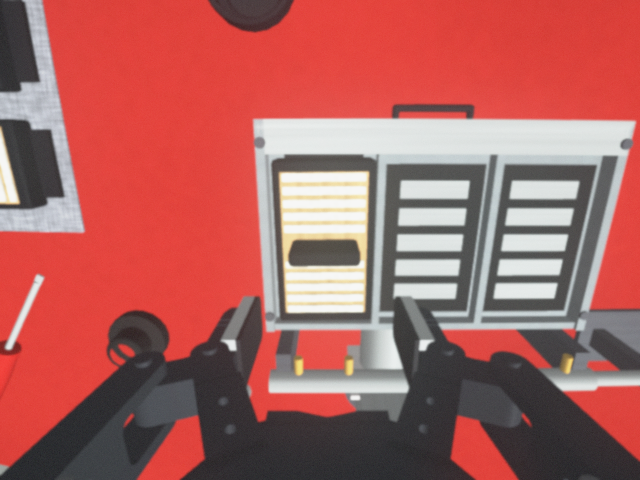

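```bash
python3 -m jog '[{"dp":[0.005,-0.003,-0.06],"twist":0.001},{"dp":[0.005,-0.003,-0.12],"twist":0.001},{"dp":[0.005,-0.003,-0.17],"twist":0.001},{"dp":[0.005,-0.003,-0.184],"twist":0.001},{"dp":[0.005,-0.003,-0.184],"twist":0.001}]' >/dev/null; python3 st.py
python3 -m jog '[{"dp":[0,0,0],"twist":0},{"dp":[0,0,0],"twist":0},{"dp":[0,0,0],"twist":0},{"dp":[0,0,0],"twist":0}]' 0 25 >/dev/null; python3 st.py
python3 -m jog '[{"dp":[0,0,0.006],"twist":0},{"dp":[0,0,0.012],"twist":0},{"dp":[0,0,0.018],"twist":0},{"dp":[0,0,0.024],"twist":0},{"dp":[0,0,0.03],"twist":0},{"dp":[0,0,0.03],"twist":0}]' >/dev/null; python3 st.py; python3 snap.py L wrist
python3 -m jog '[{"dp":[0.006,0.002,0],"twist":0},{"dp":[0.014,0.0045,0],"twist":0},{"dp":[0.022,0.007,0],"twist":0},{"dp":[0.03,0.01,0],"twist":0},{"dp":[0.031,0.01,0],"twist":0}]' >/dev/null; python3 st.py .3777 -.3603 .17 16.9; python3 snap.py M wrist
python3 -c "
import cv2,numpy as np
o=[cv2.imread('pics/%s_wrist.png'%k)[80:440,180:480] for k in ('L','M')];cv2.imwrite('pics/c20.png',np.hstack(o))"
```

```text
t64.17 tcp [0.5213 0.0218 0.0804] yaw 108.10 tiltx [-0. -0.] gap 0.0600 F [ 0.6 -0.4  0.2] Tq [-0.02 -0.04  0.01] q6 -0.27
t64.67 tcp [0.5221 0.0222 0.0813] yaw 108.18 tiltx [ 0.002 -0.   ] gap 0.0490 F [-1.4 -1.9  5.5] Tq [-0.26  0.23  0.02] q6 -0.27
t65.42 tcp [0.5212 0.0224 0.0952] yaw 108.19 tiltx [-0. -0.] gap 0.0495 F [-1.8 -0.3 -6.1] Tq [0.03 0.22 0.06] q6 -0.27
t66.10 tcp [0.537  0.0275 0.0954] yaw 108.20 tiltx [-0. -0.] gap 0.0492 F [-3.5 -1.3  0.2] Tq [-0.04  0.51 -0.01] q6 -0.27
dp [-0.3186 -0.7755  0.1493] twist -1.0144
```

View pics/c20.png

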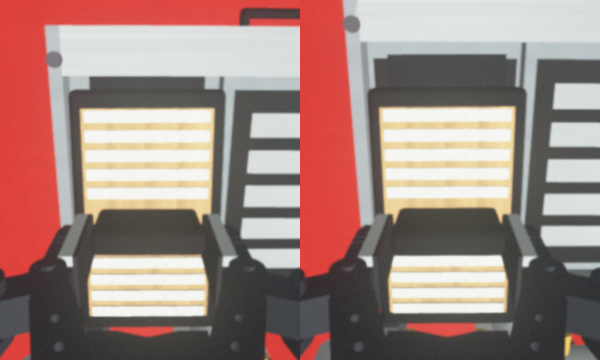

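```bash
python3 -m jog '[{"dp":[-0.005,-0.0015,0.005],"twist":0},{"dp":[-0.005,-0.0015,0.05],"twist":0},{"dp":[-0.005,-0.0015,0.12],"twist":0},{"dp":[-0.02,-0.04,0.15],"twist":-0.05},{"dp":[-0.05,-0.11,0.15],"twist":-0.14},{"dp":[-0.08,-0.18,0.15],"twist":-0.24},{"dp":[-0.11,-0.25,0.15],"twist":-0.33},{"dp":[-0.14,-0.32,0.15],"twist":-0.42}]' >/dev/null
python3 -m jog '[{"dp":[-0.03,-0.08,0],"twist":-0.1},{"dp":[-0.06,-0.16,0],"twist":-0.2},{"dp":[-0.09,-0.24,0],"twist":-0.3},{"dp":[-0.12,-0.32,0],"twist":-0.4},{"dp":[-0.15,-0.39,0],"twist":-0.5},{"dp":[-0.178,-0.45,0],"twist":-0.59},{"dp":[-0.178,-0.4555,0],"twist":-0.594},{"dp":[-0.178,-0.4555,0],"twist":-0.594}]' >/dev/null
python3 st.py .3777 -.3603 .04 16.9; python3 snap.py N wrist
```

```text
t68.15 tcp [ 0.378  -0.3603  0.1704] yaw 16.99 tiltx [0. 0.] gap 0.0494 F [ 0.7  0.8 -1.7] Tq [ 0.01 -0.   -0.02] q6 0.51
dp [-0.0006  0.     -0.2607] twist -0.0009
```

View pics/N_wrist.png

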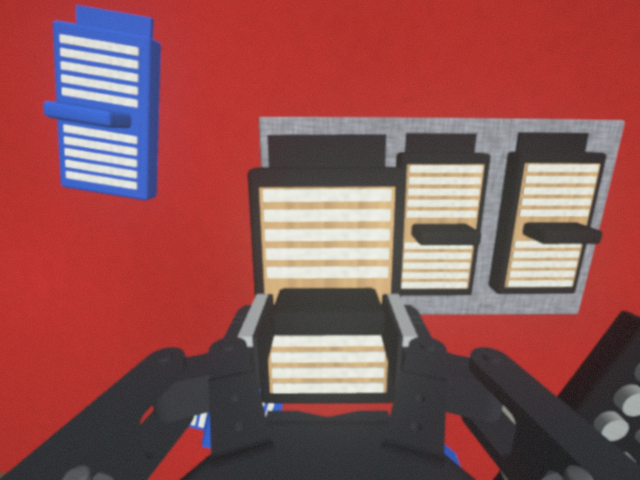

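```bash
python3 -m jog '[{"dp":[0,0,-0.08],"twist":0},{"dp":[0,0,-0.16],"twist":0},{"dp":[0,0,-0.22],"twist":0},{"dp":[0,0,-0.25],"twist":0},{"dp":[0,0,-0.258],"twist":0},{"dp":[0,0,-0.266],"twist":0},{"dp":[0,0,-0.266],"twist":0}]' >/dev/null; python3 st.py
python3 -m jog '[{"dp":[0,0,0],"twist":0},{"dp":[0,0,0],"twist":0},{"dp":[0,0,0.01],"twist":0},{"dp":[0,0,0.06],"twist":0},{"dp":[0,0,0.16],"twist":0},{"dp":[0,0,0.27],"twist":0},{"dp":[0,0,0.27],"twist":0}]' 0.7 25 >/dev/null; python3 st.py .6390 .1203 .23 108.1; python3 snap.py O wrist scene; python3 filt.py O_scene .026 190,170,290,300
```

```text
t69.08 tcp [ 0.3786 -0.3611  0.0397] yaw 16.95 tiltx [ 0.002 -0.002] gap 0.0490 F [-3.4  2.1 13.3] Tq [ 0.52  1.03 -0.11] q6 0.51
t69.95 tcp [ 0.3797 -0.3621  0.1768] yaw 16.93 tiltx [ 0.005 -0.005] gap 0.0595 F [ 0.6 -0.2 -0.9] Tq [0.02 0.03 0.04] q6 0.51
dp [0.5186 0.9648 0.1064] twist 1.013
[251. 197.] 577 [ 379.1 -357.4] [ 64.1 112.8] -72.8
[242. 223.] 661 [ 472.5 -329.7] [ 63.8 112.9] -73.2
[233. 252.] 765 [ 566.3 -299.9] [ 63.9 113. ] -72.6
```

View pics/O_wrist.png

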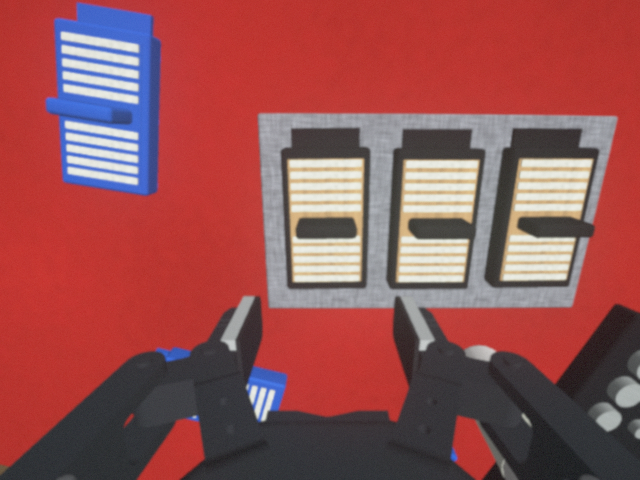

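```bash
python3 -m jog '[{"dp":[0.02,0.06,0.05],"twist":0.1},{"dp":[0.07,0.15,0.1],"twist":0.2},{"dp":[0.12,0.24,0.106],"twist":0.3},{"dp":[0.17,0.33,0.106],"twist":0.4},{"dp":[0.22,0.42,0.106],"twist":0.5},{"dp":[0.27,0.51,0.106],"twist":0.6},{"dp":[0.32,0.6,0.106],"twist":0.7},{"dp":[0.37,0.68,0.106],"twist":0.8}]' 0.5 60 >/dev/null
python3 -m jog '[{"dp":[0.05,0.09,0],"twist":0.1},{"dp":[0.1,0.18,0],"twist":0.2},{"dp":[0.145,0.26,0],"twist":0.213},{"dp":[0.149,0.285,0],"twist":0.213},{"dp":[0.149,0.285,0],"twist":0.213}]' >/dev/null
python3 st.py .6392 .1203 .12 108.1; python3 snap.py P wrist
```

```text
t71.67 tcp [0.6366 0.1225 0.2237] yaw 108.16 tiltx [-0.003 -0.001] gap 0.0426 F [ 0.5 -0.2 -0.1] Tq [-0.05  0.02 -0.06] q6 -0.13
dp [ 0.0051 -0.0043 -0.2074] twist -0.0006
```

View pics/P_wrist.png

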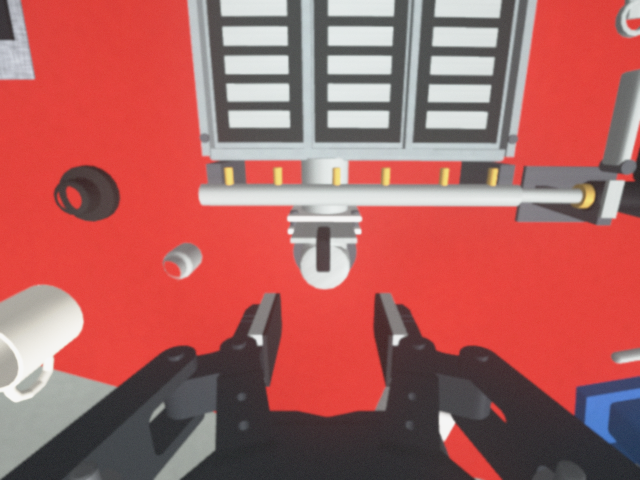

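```bash
python3 -m jog '[{"dp":[0.005,-0.004,-0.06],"twist":0},{"dp":[0.005,-0.004,-0.13],"twist":0},{"dp":[0.005,-0.004,-0.19],"twist":0},{"dp":[0.005,-0.004,-0.205],"twist":0},{"dp":[0.005,-0.004,-0.205],"twist":0}]' >/dev/null; python3 st.py
python3 -m jog '[{"dp":[0,0,0],"twist":0},{"dp":[0,0,0],"twist":0},{"dp":[0,0,0],"twist":0},{"dp":[0,0,0],"twist":0}]' 0 60 >/dev/null; python3 st.py
python3 -m jog '[{"dp":[0,0,-0.02],"twist":0},{"dp":[0,0,-0.05],"twist":0},{"dp":[0,0,-0.08],"twist":0},{"dp":[0,0,-0.09],"twist":0},{"dp":[0,0,-0.094],"twist":0},{"dp":[0,0,-0.094],"twist":0}]' >/dev/null; python3 st.py
```

```text
t72.35 tcp [0.6397 0.1191 0.1233] yaw 108.03 tiltx [-0. -0.] gap 0.0427 F [ 0.  -0.3  0.3] Tq [-0.04  0.03  0.01] q6 -0.13
t72.85 tcp [0.6404 0.1204 0.1234] yaw 108.11 tiltx [0.001 0.   ] gap 0.0088 F [1.1 1.8 2.9] Tq [ 0.38 -0.2  -0.03] q6 -0.13
t73.60 tcp [0.6406 0.1204 0.079 ] yaw 108.11 tiltx [0.004 0.001] gap 0.0088 F [-8.4  1.4 34.7] Tq [0.25 1.71 0.03] q6 -0.13
```

```bash
python3 -m jog '[{"dp":[0,0,0.004],"twist":0},{"dp":[0,0,0.004],"twist":0},{"dp":[0,0,0.004],"twist":0},{"dp":[0,0,0.004],"twist":0},{"dp":[0,0,0.08],"twist":0},{"dp":[0,0,0.18],"twist":0},{"dp":[0,0,0.28],"twist":0},{"dp":[0,0,0.28],"twist":0}]' 0.5 60 >/dev/null; python3 st.py;  python3 snap.py Q wrist scene top; python3 filt.py Q_scene .026 190,170,290,300;python3 filt.py Q_top .026 340,190,435,300
python3 - <<'E'
from geo import *
from scipy.optimize import brentq
c=load("Q_wrist");print(c["img"].shape)
a=np.radians(18.1);ux=np.array([np.cos(a),np.sin(a)]);uy=np.array([-ux[1],ux[0]]);b1=np.array([.4983,.1072])
for z in(.104,.112,.149):print(z,proj(c,np.r_[b1+ux*.151-uy*.0312,z]))
cv2.imwrite("pics/c21.png",cv2.resize(c["img"][190:310,270:390],None,fx=5,fy=5,interpolation=0))
E
```

```text
t74.60 tcp [0.6418 0.1204 0.2199] yaw 108.10 tiltx [0.007 0.001] gap 0.0425 F [0.  0.4 0.5] Tq [ 0.02  0.04 -0.01] q6 -0.13
[251. 197.] 575 [ 379.2 -357.5] [ 64.3 112.7] -72.6
[242. 223.] 660 [ 472.5 -329.7] [ 63.8 112.9] -73.2
[233. 252.] 766 [ 566.3 -299.9] [ 63.9 113. ] -72.6
[428. 212.] 92 [ 595.3 -464.9] [33.1 67.4] -33.6
[378. 219.] 632 [ 564.3 -301.7] [ 63.8 112.3] -72.6
[388. 248.] 653 [ 470.9 -331.6] [ 64.4 112.4] -73.0
[397. 278.] 688 [ 377.7 -359.6] [ 65.1 112.9] -72.6
(480, 640, 3)
0.104 [[328.02159444 249.54515825]]
0.112 [[328.04467493 252.88584041]]
0.149 [[328.17123058 271.21234547]]
```

View pics/c21.png

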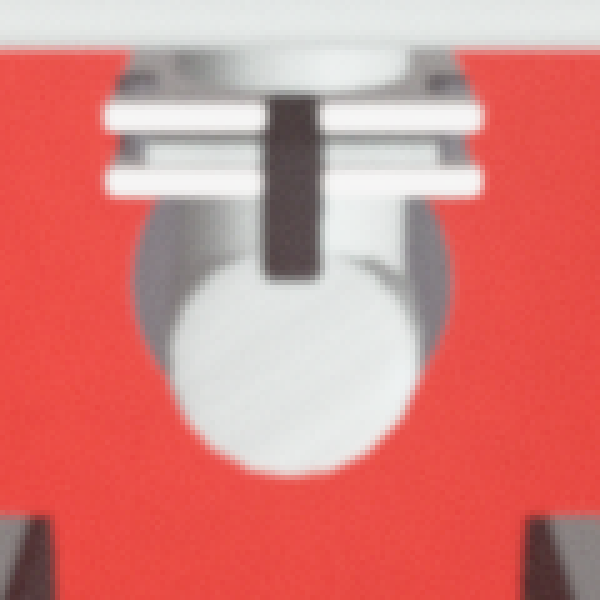

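View pics/Q_scene.png

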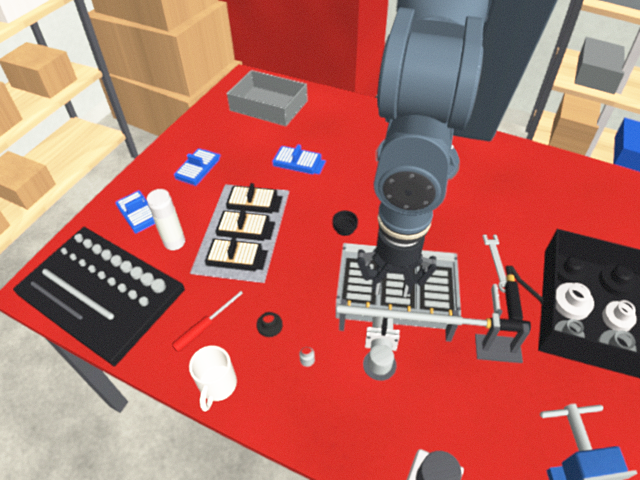

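View pics/Q_top.png

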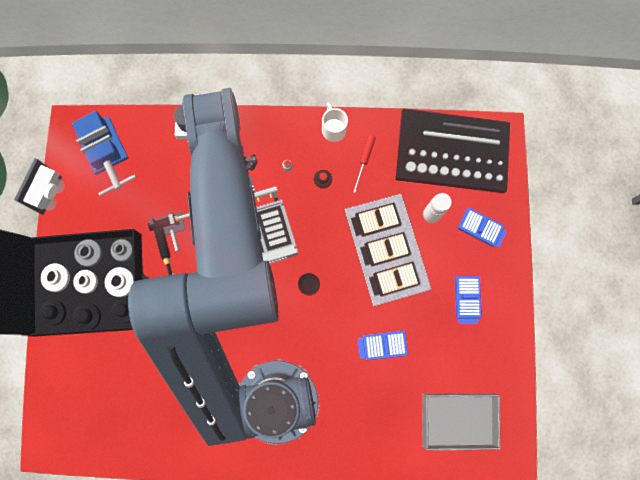

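```bash
python3 -c "
from station import hand_in,read_state
print(hand_in(), read_state()['time_s'])"
```

```text
the job is handed in; nothing more can be done
the job is handed in; nothing more can be done
```

I handed the job in at about 75 s of the 210 s allowed, with every step of the task carried out. The hand-in gives no verdict, so the checks below are my own.

- **Gate up:** I lifted it against its stop and confirmed that with a second pull; the pictures alone gave only about 38–45 mm.
- **Loading:** all three filters were hooked under the lip and lay flat. After the third went in, the middle one had shifted about 4 mm sideways on its own. It still lay flat and within tolerance, so I left it.
- **Bursts:** there were two, each just over two seconds with the finger gap at 43 mm (trigger right in). The lever stood free in the picture after each.
- **Unloading:** the three filters are back on the mat side by side, handle up. The last top and scene pictures put their centres at about (0.378, -0.359), (0.472, -0.331) and (0.565, -0.301) m. The two views agreed to about 2 mm.
- **Gate shut:** I pushed it down 44 mm to its stop, and the wrist picture shows the pull at shut height.
- **Rest of the bench:** the last overview pictures show no sign that anything else moved (judged by eye), and the gripper is clear above everything.

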